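# Reset the pressure of the bench air unit and lock it

## Task

The spray can stands in front of the propped-up grey air unit, in the way of its lock lever: first stand the can upright on the round mat with the green middle. Then swing the orange lever of the lock ring counterclockwise to loosen it, turn the blue regulator knob until the black gauge needle lies over the red hand, and swing the lever fully back clockwise to lock the setting. Leave the bottles, mug, hard disk and circuit board where they are.

Things in the scene. Friction and masses are not known exactly. Their poses are not given: they have to be found in the camera images.
- unit: grey air unit, fixed, 196 x 150 x 43 mm, propped up. Origin on the bench below the point where the regulator's axis meets the panel (80 mm up). x to the back, y to its left, z up. The panel slopes 35 degrees, low edge in front; the axis (up) is (-sin 35, 0, cos 35) here. Panel: front edge 75 mm down the slope from the axis (37 mm high), back edge 120 mm up it (149 mm high)
- lock_ring (a joint): knurled ring, 68 mm across, round the regulator's axis just above the panel, with one lever ending in the orange post. 0 = tight (stop, lever to the left), grows counterclockwise seen facing the panel to 1.2 rad = loose (stop, lever straight down the slope). Below about 0.4 rad a brake holds the regulator. Stays where it is left, springing back up to 0.03 rad from tight; takes 2 to 4 N at the post
- lever_post (a point): point in the orange lever post: a round post 16 mm across, parallel to the regulator's axis and 75 mm from it, from 16 to 56 mm above the panel, above the 10 mm thick lever. The point is 40 mm above the panel along the axis. z points up along the axis
- regulator (a joint): blue regulator knob, range 0 to 4.71 rad, grows clockwise seen facing the panel; the gauge needle turns with it one for one. It takes 0.06 N m to turn when the ring is loose and stays where it is left
- bar_grip (a point): point on the regulator's axis, 48 mm above the panel, in the blue knob's bar grip: 66 mm long, 16 mm thick, from 28 to 62 mm above the panel (below it a skirt 54 mm across). A white line marks one half of its top. z points up along the axis; in this frame, which turns with the knob, the white half lies along (-0.707, 0.707, 0)
- red_hand (a joint): red hand of the round 76 mm gauge on the upper part of the panel; shows the wanted reading, same scale as joint regulator, and does not move. The regulator is set when it reads the same as this
- red_hand_tip (a point): point on the red hand 30 mm from the gauge's centre, 15 mm above the panel
- needle_tip (a point): point on the black gauge needle 30 mm from the gauge's centre, 15 mm above the panel
- can_center (a point): centre of the upright loose spray can (white, green and orange print), 53 mm across, 172 mm tall, about 0.26 kg; half-way up. z is the can's own axis
- mat: round black rubber mat with a raised rim and a green middle, fixed, 112 mm across; origin at the centre of its underside, its upper face 3 mm above the bench, the rim 4 mm. Between the mat and the unit stands a fixed black soldering station, 175 mm tall, x from 0.465 to 0.68, y from -0.12 to 0.11; over the bench's right back hangs a wall unit (x above 0.568, y below -0.13, z above 0.66)
- rinse_bottle: bystander: white bottle with blue cap, 52 mm across, 110 mm tall, origin at the centre of its foot
- flux_bottle: bystander: yellow-labelled bottle with black cap, 36 mm across, 66 mm tall, origin at the centre of its foot
- mug: bystander: spotted mug, 82 mm across, 91 mm tall, origin at the centre of its foot
- hard_disk: bystander: flat hard disk 100 x 70 x 9 mm, origin at the centre of its underside
- small_board: bystander: small green circuit board, 58 x 34 x 10 mm, lying flat, origin at the centre of its underside
Mind the look-alikes: they are no part of the job. Of the things that look like the part that bears can_center, take the one that is nearest to the robot's base at the start.

How it is judged:
On the way, in this order (a step that is already met when the one before it is completed fails the run):
1. the can stands upright on the mat, let go, before anything else is done (horizontal distance between can_center and mat below 0.03 m and height (world z) of can_center below 0.093 m and angle between can_center's own z axis and vertical below 0.1 rad and contact force between the fingers and can below 0.1 N), for 0.2 s.
2. the lock ring is loosened (value of joint lock_ring above 0.4 rad), for 0.1 s.
3. with the ring loose, the needle is brought over the red hand (value of joint lock_ring above 0.3 rad and distance between needle_tip and red_hand_tip below 0.0045 m), for 0.2 s.
4. the lock ring is tight again (value of joint lock_ring below 0.1 rad), for 0.1 s.
At the end, for the whole second after the job is handed in: the needle is over the red hand (tips within 4.5 mm, 0.15 rad), the lock ring is tight (below 0.1 rad), and the can stands upright on the mat, its axis within 30 mm of the mat's centre (distance between needle_tip and red_hand_tip below 0.0045 m and value of joint lock_ring below 0.1 rad and horizontal distance between can_center and mat below 0.03 m and height (world z) of can_center below 0.093 m and angle between can_center's own z axis and vertical below 0.1 rad); the robot touches nothing.
It fails at once if the can is tipped over (angle between can_center's own z axis and vertical above 0.5 rad).
It fails at once if a bystander is pushed away by more than 25 mm (distance of any of rinse_bottle, flux_bottle, mug, hard_disk, small_board from where it was at the start of the episode above 0.025 m).
It also fails if it takes over 72 s, if anything falls off the work surface, if the arm or the gripper's body presses on something with over 40 N, if the wrist force passes 120 N, or if a joint passes its speed limit or range.

## Robot

A 7-joint arm with a two-finger parallel gripper is mounted at the origin on a cart in front of the work surface, level with it; the furniture and walls round the work are solid. World frame = base frame: x ahead of the robot, y to its left, z up, the work surface at z = 0. Lengths are in m, angles in rad, forces in N, time in s.
With the tool pointing down it reaches from about 0.4 to 0.85 m from the base axis. Payload 10.4 kg.
Tool frame: the origin (TCP) lies at the centre of the arm's flange, where the gripper is bolted on; the fingertips stand 173 mm ahead of it and the grasp point (between the pads) lies 155 mm ahead of it (manip.nose_length is the distance from the TCP to the fingertips, in m); z points along the fingers, x is the direction in which the jaws open and shut, and the axes are right-handed (so a half turn about z gives the same grasp; the last joint's range is limited). The gripper opens to 85 mm and grips with 20 to 120 N. Pads are 22 mm wide; open, the fingers measure 114 mm over their backs; the gripper's body (76 mm by 85 mm) begins 54 mm behind the grasp point. The pads swing forward as they close: fully open they stand 13 mm farther back than shut.
Start: joints at [1.29, 0.332, -0.065, 1.46, 0.022, 1.35, -0.088], TCP at [0.159, -0.604, 0.405] pointing down, gripper open.
Joint ranges: [-2.6, 2.6], [-0.5, 2.12], [-1.47, 1.34], [0.16, 2.42], [-1.27, 4.41], [0.06, 2.06], [-2.6, 2.6]. Speed limits (rad/s): [2.22, 2.22, 2.79, 2.79, 3.14, 3.14, 3.14].

## Interface

Orientations are given as a unit quaternion [x, y, z, w].
In Python, from workcell import status, cams, order, manip gives the robot as it stands.
- The arm moves only by the tool servo_tool, never from a script. Its argument "motion" is a list that holds one entry, the list of rows, each a list of 6 numbers: the shift along the tool's x, y, z in units of 50 mm (1.0 is 50 mm), then the turn, a rotation vector about the tool's x, y, z in units of 5 degrees (1.0 is 5 degrees). In form: [[[x, y, z, ax, ay, az], ...]]. A call has 1 to 12 rows; each row shifts and turns the pose as measured when the row begins, along the tool's axes as they then stand; what a row does not reach is not made up. A row lasts 1/10 s, in which the tool goes at most 50 mm and 8.59 degrees, less where a joint would pass 70% of its speed; a pose out of reach is approached as far as the arm can. A call is refused whole if a number of a shift passes 1 or a number of a turn 1, either way. A call with a gripper value outside its range is refused whole. "jaw" is the closure in counts, from 0 (fully open) to 255 (shut), set as the call begins (left out, the last holds). The fingers move at their own pace and stop on an object; "force" is the grip in N (left out, the last holds). Time passes only in rows, so rows that do not move let the fingers close. It gives the time, the measured TCP pose, the force and the opening at its end, in the units of the state.
- status.get_obs(): the state, without advancing time (a new reading comes with each control period).
- cams.camera(name): name is "side" or "top"; returns a dict with "color" (420x560x3 uint8, red, green, blue), "vertical_fov" (degrees; the focal length in pixels is half the picture's height over the tangent of half this angle, whatever the lens; pixels are square), "cx", "cy" (the principal point, pixels), "extrinsics" (4x4, takes a point from camera to world coordinates). Camera axes: x right, y down, z forward; pixel columns grow to the right and rows downward; lengths in m; the calibration is good to about 2 mm. A picture is of the moment at which its call begins. There is no depth.
- order.hand_in(): hands the job in, once; it reports no verdict.
The state is a dict: "clock": time; "joint_pos": joint angles; "joint_velocities": joint speeds; "tau": joint torques, N m; "position": TCP position; "ee_rot": TCP orientation; "ft_force": force on the tool from outside, world axes, zero at the start; "torque": the same for the moment, N m; "grip_width": opening from 0.0 (shut) to 1.0 (fully open).
Only numpy, scipy, OpenCV 4.12 (cv2) and the standard library are available. Lean on these libraries where they do the work, as an engineer would, in place of code of your own. Each camera call takes 0.05 s, during which the arm holds its last target.

## Working session

There is one attempt and no reset: what is moved stays moved. The work goes in short steps, Python scripts to look and compute and a tool call to move; the robot and the scene stay as the last step left them, time stands still between calls to the robot, and variables do not carry over. Pictures are saved under pics/ and viewed, and the job is handed in when it is done.

Besides the shell and the picture viewer there is one more tool, called after "Call:" as name(argument=value, ...) on one line, values as JSON. servo_tool: Moves the arm, as the interface text tells. Its arguments: {"type":"object","properties":{"motion":{"type":"array","items":{"type":"array","items":{"type":"array","items":{"type":"number"}}}},"jaw":{"type":"number"},"force":{"type":"number"}},"required":["motion"]}

```bash
mkdir -p pics; ls; python3 - <<'E'
from workcell import status,cams,order,manip
import cv2,numpy as np
print(status.get_obs()); print(manip.nose_length)
for n in("side","top"):
    c=cams.camera(n); cv2.imwrite(f"pics/{n}0.png",cv2.cvtColor(c["color"],cv2.COLOR_RGB2BGR))
    print(n,c["vertical_fov"],c["cx"],c["cy"],np.round(c["extrinsics"],4).tolist(),[k for k in c])
E
```

```text
pics
{'clock': 0.0, 'joint_pos': array([ 1.29039542,  0.33285567, -0.06466058,  1.46094909,  0.02159869,
        1.34992002, -0.08848417]), 'joint_velocities': array([-0.00156481, -0.00157275,  0.00204844, -0.00026581,  0.0011952 ,
       -0.00018055,  0.00130291]), 'tau': array([ 3.63669524e-04, -6.25451016e+01,  4.92024980e-02, -3.91601980e+01,
        1.61420123e-02,  1.00512343e-02, -3.49990023e-05]), 'position': array([ 0.15929686, -0.6042178 ,  0.40392207]), 'ee_rot': array([ 7.92134316e-01, -6.10346384e-01, -5.92663881e-04, -4.06209337e-04]), 'ft_force': array([0.48548858, 0.78245322, 0.32726248]), 'torque': array([-0.01216437, -0.02252046,  0.02187952]), 'grip_width': 0.9990407846698388}
0.1734
side 47.65777496996618 284.0067504000419 211.05110176062584 [[-0.1712, -0.6976, 0.6957, -0.5285], [-0.9852, 0.1262, -0.1159, 0.2003], [-0.0069, -0.7053, -0.7089, 1.094], [0.0, 0.0, 0.0, 1.0]] ['color', 'vertical_fov', 'cx', 'cy', 'extrinsics']
top 52.299169189304635 278.6232250722733 201.28254734275555 [[-0.0053, -0.9907, 0.1358, 0.2999], [-1.0, 0.0062, 0.0065, 0.0161], [-0.0073, -0.1357, -0.9907, 1.4185], [0.0, 0.0, 0.0, 1.0]] ['color', 'vertical_fov', 'cx', 'cy', 'extrinsics']
```

View pics/side0.png

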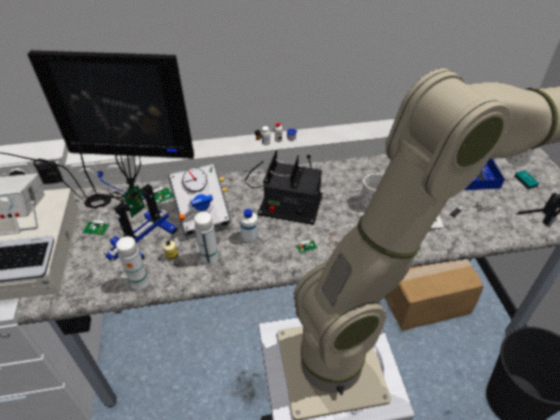

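View pics/top0.png

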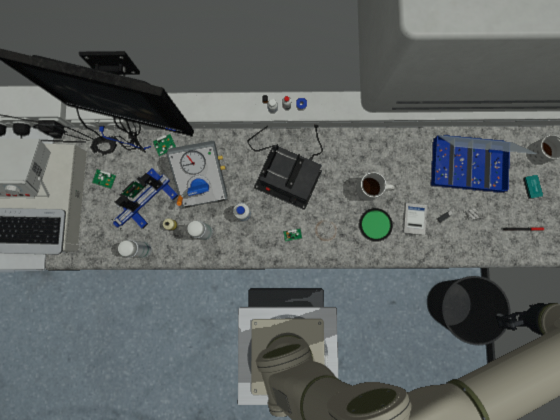

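The two pictures show the unit at top (195,175). One can stands just in front of it at (198,229), and a look-alike at (128,248) is farther from the base. The mat is at (376,225). Next I'll zoom in.

```bash
cat > h.py <<'E'
import cv2,numpy as np
from workcell import status,cams,order,manip
from scipy.spatial.transform import Rotation as R
class Cam:
    def __init__(s,n,img=True):
        c=cams.camera(n); s.T=np.array(c["extrinsics"]); s.f=210/np.tan(np.radians(c["vertical_fov"])/2); s.cx=c["cx"]; s.cy=c["cy"]; s.img=cv2.cvtColor(c["color"],cv2.COLOR_RGB2BGR)
    def proj(s,P):
        P=np.atleast_2d(P); q=(P-s.T[:3,3])@s.T[:3,:3]
        return np.c_[s.cx+s.f*q[:,0]/q[:,2], s.cy+s.f*q[:,1]/q[:,2]]
    def ray(s,u,v):
        d=s.T[:3,:3]@np.array([(u-s.cx)/s.f,(v-s.cy)/s.f,1]); return s.T[:3,3],d
    def atz(s,u,v,z):
        o,d=s.ray(u,v); return o+d*(z-o[2])/d[2]
    def crop(s,u0,v0,u1,v1,k,name,pts=None):
        im=cv2.resize(s.img[v0:v1,u0:u1],None,fx=k,fy=k,interpolation=cv2.INTER_CUBIC)
        if pts is not None:
            for p in s.proj(pts): cv2.circle(im,(int((p[0]+.5-u0)*k),int((p[1]+.5-v0)*k)),2,(255,0,255),-1)
        cv2.imwrite("pics/"+name,im)
E
python3 - <<'E'
from h import *
t=Cam("top"); s=Cam("side")
t.crop(150,130,270,260,5,"tc1.png"); s.crop(90,150,270,290,4,"sc1.png"); t.crop(330,160,450,250,6,"tm1.png")
print(t.f,s.f)
E
```

```text
427.7260047336747 475.4843175826051
```

View pics/tc1.png

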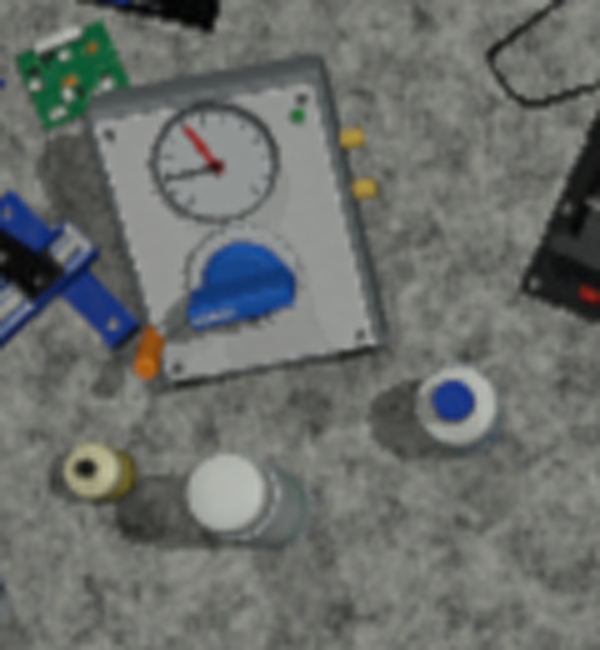

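View pics/sc1.png

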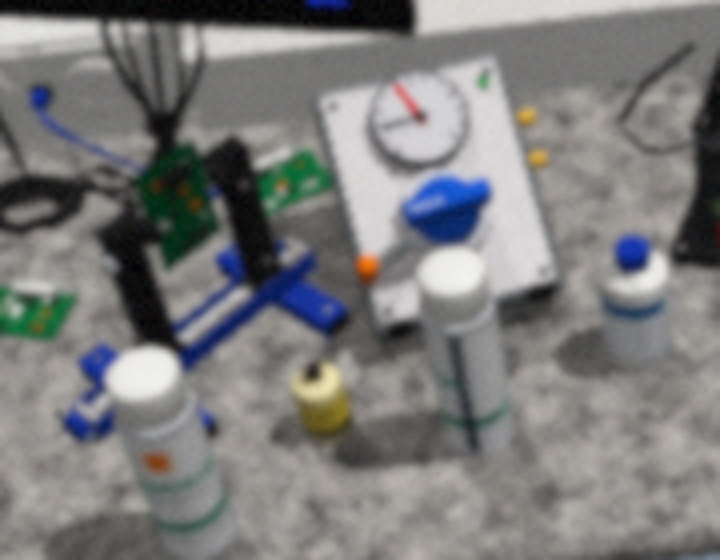

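View pics/tm1.png

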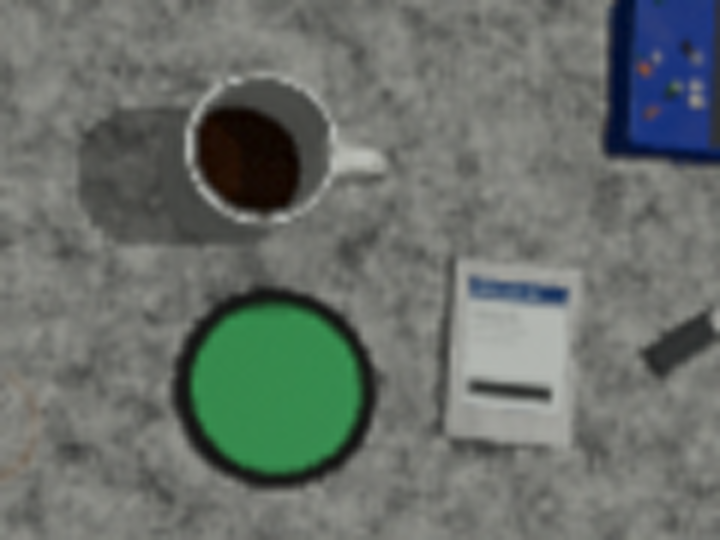

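```bash
cat >> h.py <<'E'
def upose(x,y,yaw):
    Rz=R.from_euler('z',yaw).as_matrix(); a=np.radians(35)
    # panel frame: X up the slope, Y left, Z along axis
    Rp=Rz@np.array([[np.cos(a),0,-np.sin(a)],[0,1,0],[np.sin(a),0,np.cos(a)]])
    return Rp,np.array([x,y,0.080])
def pw(u,P):
    Rp,o=upose(*u); return np.atleast_2d(P)@Rp.T+o
E
python3 - <<'E'
from h import *
from scipy.optimize import least_squares
t=Cam("top"); s=Cam("side")
cor=np.array([[.12,.075,0],[.12,-.075,0],[-.075,-.075,0],[-.075,.075,0]])
tp=np.array([(95,115),(325,70),(383,345),(163,388)])/5.+[150,130]-.5
sp=np.array([(322,99),(494,60),(556,284),(378,328)])/4.+[90,150]-.5
def res(u):
    P=pw(u,cor); return np.r_[(t.proj(P)-tp).ravel(),(s.proj(P)-sp).ravel()]
r=least_squares(res,[.55,.2,0.1]); print(r.x,np.round(r.fun.reshape(-1,2),1).tolist())
u=r.x
a=np.linspace(0,2*np.pi,40)
L=[cor,np.array([[0,0,.062]])]
L.append(np.c_[.034*np.cos(a),.034*np.sin(a),0*a+.008])
for th in (1.2,):
  pass
P=np.vstack(L); W=pw(u,P)
t.crop(150,130,270,260,5,"tc2.png",W); s.crop(90,150,270,290,4,"sc2.png",W)
# can
cp=np.array([195-.3,228.2]); cs=np.array([202.2,215.8])
def rc(q): 
    P=[[q[0],q[1],.172]]; return np.r_[t.proj(P)[0]-cp,s.proj(P)[0]-cs]
rr=least_squares(rc,[.4,.2]); print("can",rr.x,rr.fun)
# mat centroid
hsv=cv2.cvtColor(t.img,cv2.COLOR_BGR2HSV); m=cv2.inRange(hsv,(50,100,60),(90,255,255)); m[:,:340]=0;m[:,420:]=0;m[:180]=0;m[260:]=0
M=cv2.moments(m,True); c=(M['m10']/M['m00'],M['m01']/M['m00']); print("mat",c,t.atz(*c,.003))
# post orange
for cam,b in((t,(170,190,188,215)),(s,(170,205,195,230))):
    hsv=cv2.cvtColor(cam.img,cv2.COLOR_BGR2HSV); m=cv2.inRange(hsv,(5,150,120),(20,255,255)); k=np.zeros_like(m);k[b[1]:b[3],b[0]:b[2]]=1
    M=cv2.moments(m*k,True); print("post",M['m10']/M['m00'],M['m01']/M['m00'],M['m00'])
E
```

```text
[0.54357061 0.27763249 0.16207082] [[-2.6, -0.7], [-0.0, 0.2], [0.9, 1.3], [-0.6, 0.4], [-2.4, -2.2], [2.5, -2.9], [3.0, 0.5], [-0.9, 1.6]]
can [0.39478735 0.27041048] [-0.21841166 -0.6313668   0.29944119  0.8005329 ]
mat (375.5865834633385, 224.3213728549142) [ 0.41492105 -0.29525701  0.003     ]
post 179.21621621621622 200.59459459459458 37.0
post 181.10526315789474 216.42105263157896 19.0
```

View pics/tc2.png

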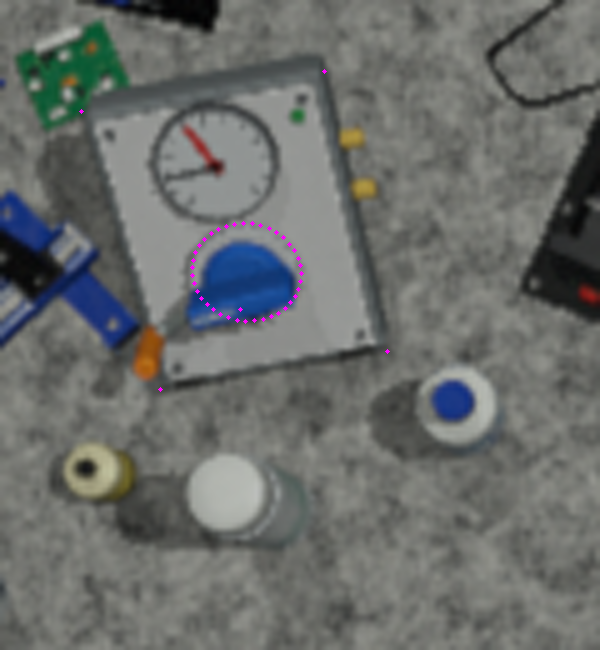

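View pics/sc2.png

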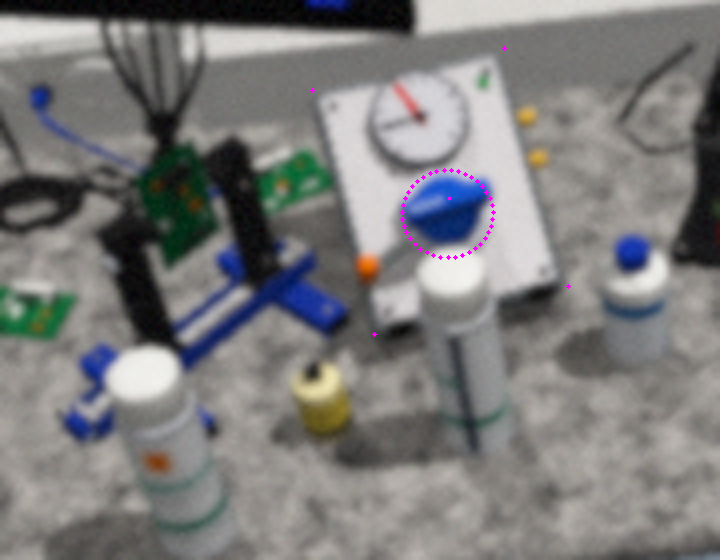

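```bash
python3 - <<'E'
from h import *
ims=[Cam("top").img.astype(float) for _ in range(6)]; tt=np.mean(ims,0).astype(np.uint8); cv2.imwrite("pics/tavg.png",tt)
ims=[Cam("side").img.astype(float) for _ in range(6)]; ss=np.mean(ims,0).astype(np.uint8); cv2.imwrite("pics/savg.png",ss)
cv2.imwrite("pics/tz.png",cv2.resize(tt[138:213,163:233],None,fx=8,fy=8,interpolation=cv2.INTER_CUBIC))
cv2.imwrite("pics/sz.png",cv2.resize(ss[162:236,166:234],None,fx=8,fy=8,interpolation=cv2.INTER_CUBIC))
E
```

```text
(no output)
```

View pics/tz.png

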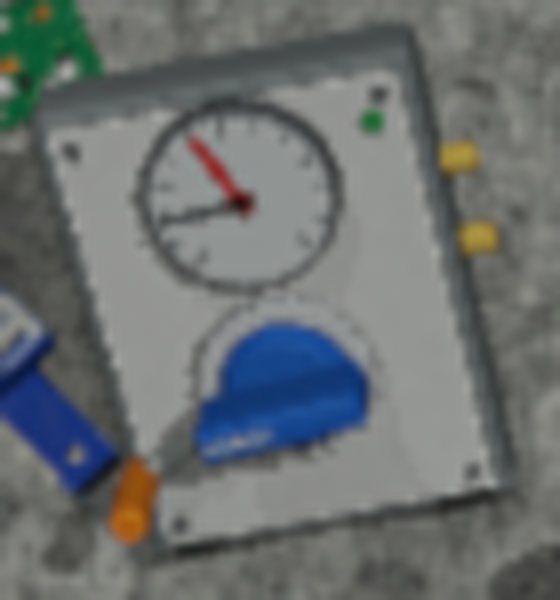

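View pics/sz.png

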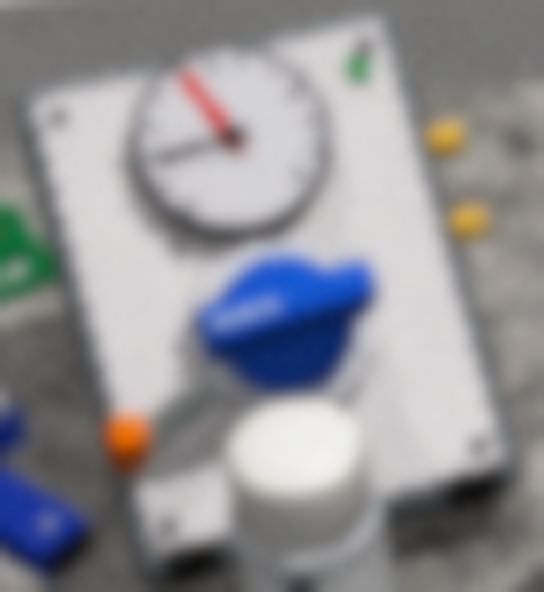

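```bash
cat > fit.py <<'E'
from h import *
from scipy.optimize import least_squares
t=Cam("top"); s=Cam("side")
T=lambda *p:np.array(p)/8.+[163,138]-.5+1/16*0
S=lambda *p:np.array(p)/8.+[166,162]-.5
def model(q):
    x,y,yaw,w,s1,s2,g,gc,th=q
    P=[[s2,w,.001],[s2,-w,.001],[s1,-w,.001],[s1,w,.001],[g,gc,.015],[-.075*np.sin(th),.075*np.cos(th),.056],[0,0,.062]]
    return pw(q[:3],P)
tp=T((71,152),(378,95),(473,472),(180,524),(243,203),(129,522),(284,430))
sp=S((57,117),(365,47),(480,445),(167,527),(234,137),(128,438),(287,297))
def res(q):
    P=model(q); return np.r_[(t.proj(P)-tp).ravel(),(s.proj(P)-sp).ravel()]
r=least_squares(res,[.54,.277,.16,.065,-.065,.11,.07,0,.4]); 
if __name__=="__main__":
    print(np.round(r.x,4).tolist()); print(np.round(r.fun.reshape(-1,2),1).tolist())
    u=r.x[:3]; q=r.x
    def ondial(cam,p,h=.015):
        Rp,o=upose(*u); oo,d=cam.ray(*p); n=Rp[:,2]; P0=o+n*h
        X=oo+d*(((P0-oo)@n)/(d@n)); return (X-o)@Rp
    for nm,cam,F,red,nee,c,b in (("top",t,T,(192,138),(163,220),(243,203),[(200,440),(370,392)]),("side",s,S,(184,74),(155,160),(234,137),[(207,322),(368,278)])):
        c=ondial(cam,F(c)[0]) if 0 else ondial(cam,F(c))
        a=[np.arctan2(*( (ondial(cam,F(p))-c)[[1,0]])) for p in (red,nee)]
        print(nm,"red,needle ang from upslope (ccw)",np.degrees(a),np.linalg.norm(ondial(cam,F(red))-c),np.linalg.norm(ondial(cam,F(nee))-c), c)
        B=[ondial(cam,F(p),.062) for p in b]; print("bar ends",np.round(B,4).tolist())
E
python3 fit.py
```

```text
[0.5445, 0.2789, 0.1806, 0.0603, -0.0609, 0.1031, 0.0756, -0.0009, 0.4475]
[[-0.2, -0.1], [0.2, -0.1], [-0.1, -0.2], [-0.2, 0.1], [-0.2, -0.2], [-0.1, 0.8], [-0.7, -0.2], [0.2, 0.2], [0.2, -0.0], [-0.0, 0.1], [0.4, -0.0], [0.2, 0.2], [0.1, -0.7], [0.2, 0.3]]Traceback (most recent call last):
  File "fit.py", line 22, in <module>
    c=ondial(cam,F(c)[0]) if 0 else ondial(cam,F(c))
                                    ~~~~~~^^^^^^^^^^
  File "fit.py", line 19, in ondial
    Rp,o=upose(*u); oo,d=cam.ray(*p); n=Rp[:,2]; P0=o+n*h
                         ~~~~~~~^^^^
TypeError: Cam.ray() missing 1 required positional argument: 'v'
```

```bash
sed -i 's/ondial(cam,F(c)\[0\]) if 0 else ondial(cam,F(c))/ondial(cam,F(c)[0])/; s/ondial(cam,F(p)/ondial(cam,F(p)[0]/g' fit.py; python3 fit.py; python3 - <<'E'
from fit import *
u=r.x[:3]
for th in(.371,.447):
  P=pw(u,[[-.075*np.sin(th),.075*np.cos(th),h] for h in(.056,.04,.016)])
  print(th,P.round(4).tolist(),((t.proj(P)+.5-[163,138])*8).round().tolist(),((s.proj(P)+.5-[166,162])*8).round().tolist())
# other objs
for n,(uu,vv),z in (("rinse cap",(150+453/5,130+400/5),.11),("flux cap",(150+85/5,130+467/5),.066)): print(n,t.atz(uu,vv,z))
# can foot check
a=np.linspace(0,6.28,40); can=np.array([.3948,.2704])
W=np.vstack([np.c_[can[0]+.0265*np.cos(a),can[1]+.0265*np.sin(a),0*a+z] for z in(0,.172)])
t.crop(150,130,270,260,5,"tc3.png",W); s.crop(90,150,270,290,4,"sc3.png",W)
E
```

```text
[0.5445, 0.2789, 0.1806, 0.0603, -0.0609, 0.1031, 0.0756, -0.0009, 0.4475]
[[-0.2, -0.1], [0.2, -0.1], [-0.1, -0.2], [-0.2, 0.1], [-0.2, -0.2], [-0.1, 0.8], [-0.7, -0.2], [0.2, 0.2], [0.2, -0.0], [-0.0, 0.1], [0.4, -0.0], [0.2, 0.2], [0.1, -0.7], [0.2, 0.3]]
0.371 [[0.4784, 0.3379, 0.1103], [0.4875, 0.3395, 0.0972], [0.501, 0.342, 0.0775]] [[118.0, 517.0], [123.0, 499.0], [130.0, 472.0]] [[119.0, 420.0], [120.0, 429.0], [121.0, 441.0]]
0.447 [[0.4746, 0.3349, 0.1073], [0.4837, 0.3365, 0.0942], [0.4972, 0.339, 0.0745]] [[128.0, 528.0], [132.0, 510.0], [139.0, 483.0]] [[129.0, 432.0], [130.0, 441.0], [131.0, 453.0]]
rinse cap [0.45286836 0.14192162 0.11      ]
flux cap [0.41661376 0.37970977 0.066     ]Traceback (most recent call last):
  File "fit.py", line 24, in <module>
    print(nm,"red,needle ang from upslope (ccw)",np.degrees(a),np.linalg.norm(ondial(cam,F(red))-c),np.linalg.norm(ondial(cam,F(nee))-c), c)
                                                                              ~~~~~~^^^^^^^^^^^^
  File "fit.py", line 19, in ondial
    Rp,o=upose(*u); oo,d=cam.ray(*p); n=Rp[:,2]; P0=o+n*h
                         ~~~~~~~^^^^
TypeError: Cam.ray() missing 1 required positional argument: 'v'
```

View pics/tc3.png

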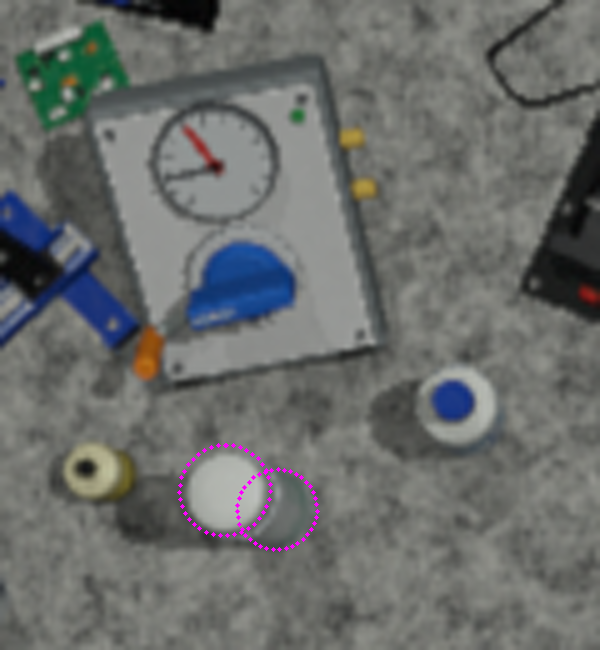

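View pics/sc3.png

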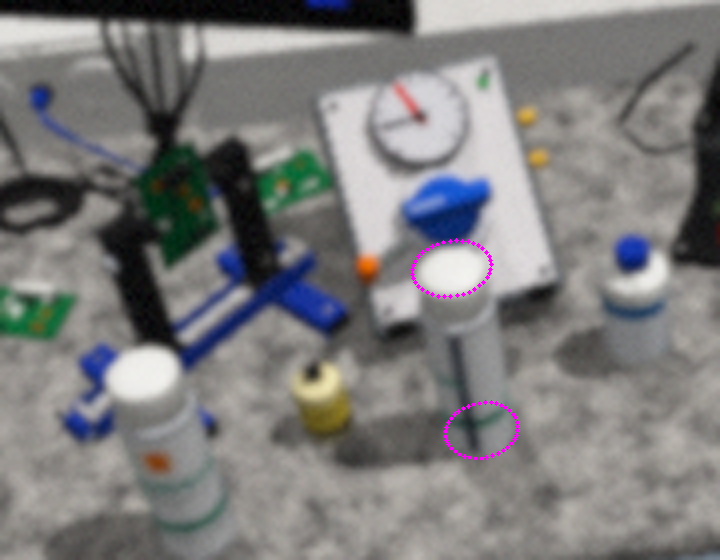

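```bash
sed -i 's/F(red))/F(red)[0])/; s/F(nee))/F(nee)[0])/' fit.py; python3 fit.py | tail -4; python3 - <<'E'
from h import *
t=Cam("top")
cv2.imwrite("pics/tw.png",cv2.resize(t.img[120:270,80:300],None,fx=3.6,fy=3.6,interpolation=cv2.INTER_CUBIC))
Rp,o=upose(.5445,.2789,.1806); print(Rp.round(3).tolist())
E
```

```text
top red,needle ang from upslope (ccw) [22.66467168 91.60387482] 0.03184408705033829 0.03136034281830942 [ 0.07473423 -0.00122447  0.015     ]
bar ends [[0.0012, 0.0301, 0.062], [0.0079, -0.0372, 0.062]]
side red,needle ang from upslope (ccw) [22.49523996 92.99495019] 0.030937065743276305 0.030988365845742345 [ 0.07645957 -0.00055258  0.015     ]
bar ends [[-0.0009, 0.0306, 0.062], [0.0005, -0.0301, 0.062]]
[[0.806, -0.18, -0.564], [0.147, 0.984, -0.103], [0.574, 0.0, 0.819]]
```

Call:
servo_tool(motion=[[[0,0,-0.6,0,0,0],[-0.5,-0.8,-0.4,0,0,-1],[-0.5,-0.8,0,0,0,-1],[-0.5,-0.8,0,0,0,-1],[-0.5,-0.8,0,0,0,-1]]], jaw=0, force=40)

```text
clock: 1.85
position: [0.2674, -0.4519, 0.455]
ee_rot: [0.886, -0.464, -0.001, 0.001]
ft_force: [0.6, -0.2, 0.2]
grip_width: 1.003
```

```bash
cat > plan.py <<'E'
from h import *
def plan(target,Rt,n=None,vmax=0.045,wmax=4.6,show=True):
    """straight rows from current pose to target pose (TCP pos, R matrix)"""
    o=status.get_obs(); p=np.array(o["position"]); Rc=R.from_quat(o["ee_rot"])
    Rt=Rc if Rt is None else (Rt if isinstance(Rt,R) else R.from_matrix(Rt)); d=np.array(target)-p
    rv=(Rc.inv()*Rt).as_rotvec(); 
    N=n or max(1,int(np.ceil(max(np.linalg.norm(d)/vmax,np.abs(np.degrees(rv)).max()/wmax))))
    rows=[]
    for i in range(N):
        Ri=Rc*R.from_rotvec(rv*i/N)
        rows.append(np.r_[Ri.inv().apply(d/N)/.05,np.degrees(rv/N)/5])
    if show:
        print("from",p.round(4),"N",N,"dist",np.linalg.norm(d).round(4),"q",np.round(o["joint_pos"],2),"F",np.round(o["ft_force"],1),"g",round(float(o["grip_width"]),3))
        print("["+", ".join("["+", ".join(f"{v:.2f}".replace("-0.00","0").replace("0.00","0") for v in r)+"]" for r in rows)+"]")
    return rows
def down(yaw):
    "tool z down, tool x at world angle yaw (deg)"
    c,s=np.cos(np.radians(yaw)),np.sin(np.radians(yaw)); x=np.array([c,s,0]); z=np.array([0,0,-1.]); return np.c_[x,np.cross(z,x),z]
E
python3 - <<'E'
from plan import *
plan([.42,-.27,.47],down(-33))
E
```

```text
from [ 0.2674 -0.4519  0.455 ] N 6 dist 0.2379 q [ 1.15  0.1  -0.21  1.64  0.02  1.41 -0.03] F [ 0.6 -0.2  0.2] g 1.003
[[-0.21, -0.76, -0.05, 0, 0, -0.74], [-0.16, -0.78, -0.05, 0, 0, -0.74], [-0.11, -0.78, -0.05, 0, 0, -0.74], [-0.06, -0.79, -0.05, 0, 0, -0.74], [-0.01, -0.79, -0.05, 0, 0, -0.74], [0.05, -0.79, -0.05, 0, 0, -0.74]]
```

View pics/tw.png

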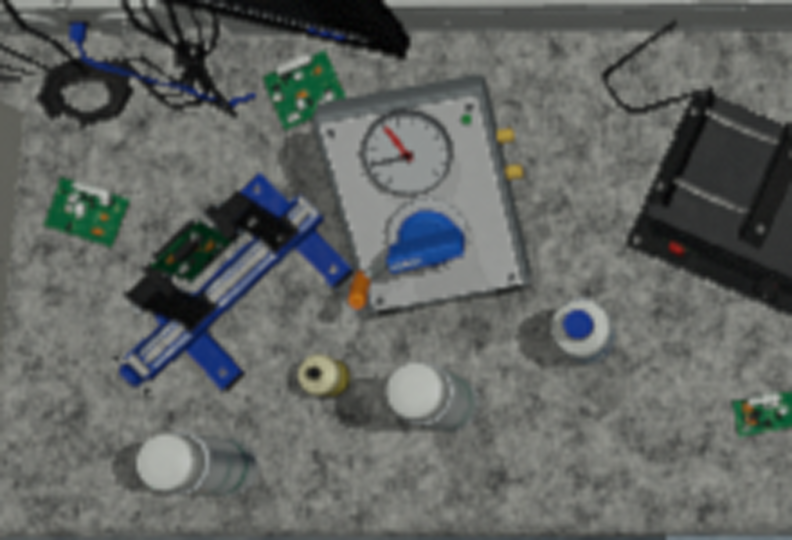

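The needle has to turn about 70° clockwise. The path to the can looks clear, so I'll carry on.

Call:
servo_tool(motion=[[[-0.2,-0.76,-0.05,0,0,-0.75],[-0.16,-0.78,-0.05,0,0,-0.75],[-0.1,-0.78,-0.05,0,0,-0.75],[-0.05,-0.78,-0.05,0,0,-0.75],[0,-0.8,-0.05,0,0,-0.75],[0.05,-0.8,-0.05,0,0,-0.75]]])

```text
clock: 2.45
position: [0.4238, -0.2589, 0.4716]
ee_rot: [0.962, -0.273, 0.0, 0.002]
ft_force: [0.4, -0.1, -0.4]
grip_width: 1.002
```

```bash
python3 - <<'E'
from plan import *
plan([.42,0.0,.45],down(0))
E
```

```text
from [ 0.4238 -0.2589  0.4716] N 7 dist 0.2598 q [ 0.9   0.04 -0.45  1.66  0.02  1.44 -0.11] F [ 0.4 -0.1 -0.4] g 1.002
[[-0.40, -0.62, 0.06, 0.01, 0, -0.91], [-0.35, -0.65, 0.06, 0.01, 0, -0.91], [-0.29, -0.68, 0.06, 0.01, 0, -0.91], [-0.24, -0.70, 0.06, 0.01, 0, -0.91], [-0.18, -0.72, 0.06, 0.01, 0, -0.91], [-0.13, -0.73, 0.06, 0.01, 0, -0.91], [-0.07, -0.74, 0.06, 0.01, 0, -0.91]]
```

Call:
servo_tool(motion=[[[-0.4,-0.62,0.05,0,0,-0.9],[-0.35,-0.65,0.05,0,0,-0.9],[-0.3,-0.68,0.05,0,0,-0.9],[-0.24,-0.7,0.05,0,0,-0.9],[-0.18,-0.72,0.05,0,0,-0.9],[-0.13,-0.73,0.05,0,0,-0.9],[-0.07,-0.74,0.05,0,0,-0.9]]])

```text
clock: 3.15
position: [0.4179, 0.012, 0.4535]
ee_rot: [1.0, 0.011, 0.002, 0.003]
ft_force: [0.2, -0.3, 0.5]
grip_width: 0.999
```

```bash
python3 - <<'E'
from plan import *
plan([.395,0.2704,.41],down(30))
E
```

```text
from [0.4179 0.012  0.4535] N 7 dist 0.263 q [ 0.66 -0.15 -0.71  1.85 -0.09  1.4  -0.  ] F [ 0.2 -0.3  0.5] g 0.999
[[-0.05, -0.74, 0.12, 0.01, 0, -0.82], [0, -0.74, 0.12, 0.01, 0, -0.82], [0.06, -0.74, 0.12, 0.01, 0, -0.82], [0.11, -0.73, 0.12, 0.01, 0, -0.82], [0.16, -0.72, 0.12, 0.01, 0, -0.82], [0.21, -0.71, 0.12, 0.01, 0, -0.82], [0.26, -0.69, 0.12, 0.01, 0, -0.82]]
```

Call:
servo_tool(motion=[[[-0.05,-0.74,0.12,0,0,-0.82],[0,-0.74,0.12,0,0,-0.82],[0.06,-0.74,0.12,0,0,-0.82],[0.11,-0.73,0.12,0,0,-0.82],[0.16,-0.72,0.12,0,0,-0.82],[0.21,-0.71,0.12,0,0,-0.82],[0.26,-0.6,0.12,0,0,-0.82]]])

```text
clock: 3.85
position: [0.3907, 0.2769, 0.4107]
ee_rot: [0.963, 0.269, 0.005, 0.006]
ft_force: [1.3, -0.6, -0.2]
grip_width: 1.001
```

```bash
python3 - <<'E'
from plan import *
plan([.395,0.2704,.41],down(30))
s=Cam("side");t=Cam("top")
s.crop(90,80,300,290,3,"s4.png"); t.crop(120,100,300,270,4,"t4.png")
E
```

```text
from [0.3907 0.2769 0.4107] N 1 dist 0.0078 q [ 0.34  0.09 -1.09  1.78  0.1   1.31 -0.23] F [ 1.3 -0.6 -0.2] g 1.001
[[0.01, 0.15, 0.02, 0.16, -0.08, 0.24]]
```

View pics/s4.png

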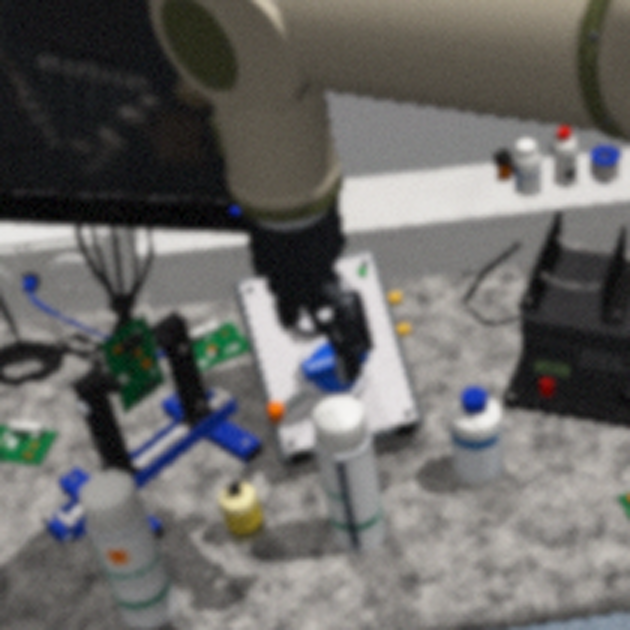

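View pics/t4.png

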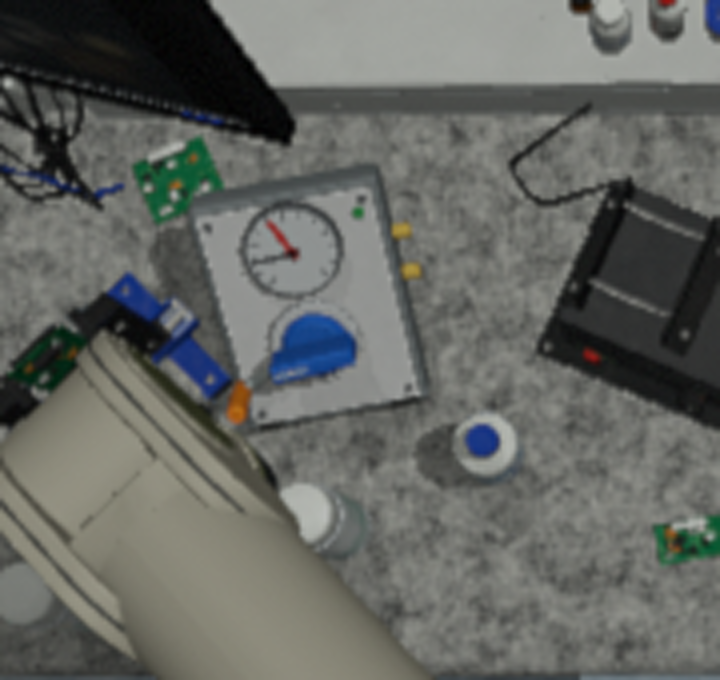

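Call:
servo_tool(motion=[[[0,0.15,0.4,0.2,-0.1,0.25],[0,0,0.6,0,0,0]]])

```text
clock: 4.15
position: [0.3946, 0.2739, 0.362]
ee_rot: [0.965, 0.261, 0.0, -0.004]
ft_force: [0.7, -0.6, -0.8]
grip_width: 1.004
```

```bash
python3 - <<'E'
from plan import *
plan([.395,0.2704,.29],down(30),n=3)
E
```

```text
from [0.3946 0.2739 0.362 ] N 3 dist 0.072 q [ 0.32  0.16 -1.08  1.85  0.14  1.22 -0.28] F [ 0.7 -0.6 -0.8] g 1.004
[[-0.01, 0.02, 0.48, -0.03, -0.01, 0.02], [-0.01, 0.02, 0.48, -0.03, -0.01, 0.02], [-0.01, 0.02, 0.48, -0.03, -0.01, 0.02]]
```

Call:
servo_tool(motion=[[[0,0.05,0.35,0,0,0],[0,0,0.45,0,0,0],[0,0,0.45,0,0,0],[0,0,0.2,0,0,0]]])

```text
clock: 4.55
position: [0.3962, 0.2694, 0.2853]
ee_rot: [0.966, 0.259, -0.001, -0.003]
ft_force: [-0.2, 0.6, 0.5]
grip_width: 1.0
```

```bash
python3 - <<'E'
from plan import *
plan([.395,0.2710,.29],down(30),n=1)
s=Cam("side");t=Cam("top")
s.crop(150,130,260,290,4,"s5.png")
E
```

```text
from [0.3962 0.2694 0.2853] N 1 dist 0.0051 q [ 0.26  0.27 -1.04  1.94  0.26  1.08 -0.37] F [-0.2  0.6  0.5] g 1.0
[[0, -0.04, -0.09, -0.07, 0, 0]]
```

View pics/s5.png

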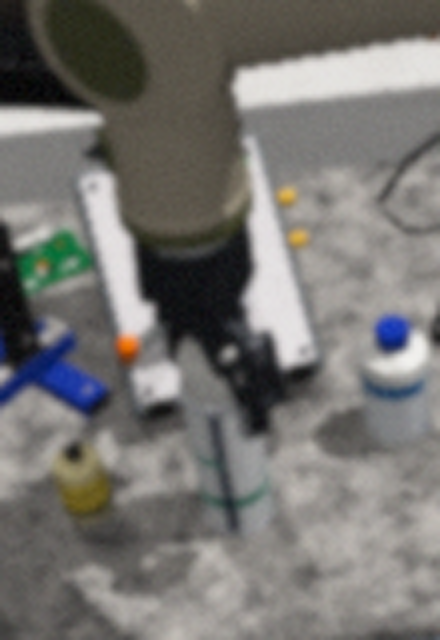

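Call:
servo_tool(motion=[[[0,0,-0.05,0,0,0],[0,0,0,0,0,0],[0,0,0,0,0,0],[0,0,0,0,0,0],[0,0,0,0,0,0],[0,0,0,0,0,0],[0,0,0,0,0,0],[0,0,0,0,0,0]]], jaw=255, force=40)

```text
clock: 5.45
position: [0.3971, 0.2701, 0.2924]
ee_rot: [0.966, 0.259, 0.002, -0.003]
ft_force: [0.5, 0.3, -3.3]
grip_width: 0.602
```

```bash
python3 - <<'E'
from plan import *
plan([.395,0.2710,.37],None)
E
```

```text
from [0.3971 0.2701 0.2924] N 2 dist 0.0776 q [ 0.27  0.26 -1.05  1.93  0.25  1.09 -0.36] F [ 0.5  0.3 -3.3] g 0.602
[[-0.01, -0.02, -0.78, 0, 0, 0], [-0.01, -0.02, -0.78, 0, 0, 0]]
```

Call:
servo_tool(motion=[[[0,0,-0.4,0,0,0],[0,0,-0.8,0,0,0],[0,0,-0.8,0,0,0],[0,0,-0.8,0,0,0],[0,0,-0.8,0,0,0],[0,0,-0.6,0,0,0]]])

```text
clock: 6.05
position: [0.3956, 0.2679, 0.5053]
ee_rot: [0.966, 0.26, -0.003, -0.002]
ft_force: [0.6, 0.2, -3.0]
grip_width: 0.597
```

```bash
python3 - <<'E'
from plan import *
plan([.42,0.0,.5],down(0))
Cam("side").crop(100,80,320,290,3,"s6.png")
E
```

```text
from [0.3956 0.2679 0.5053] N 7 dist 0.2691 q [ 0.4   0.03 -1.09  1.62  0.02  1.51 -0.16] F [ 0.6  0.2 -3. ] g 0.597
[[-0.32, 0.70, 0.01, -0.01, 0.01, 0.86], [-0.27, 0.72, 0.01, -0.01, 0.01, 0.86], [-0.22, 0.74, 0.01, -0.01, 0.01, 0.86], [-0.16, 0.75, 0.01, -0.01, 0.01, 0.86], [-0.10, 0.76, 0.01, -0.01, 0.01, 0.86], [-0.05, 0.77, 0.01, -0.01, 0.01, 0.86], [0.01, 0.77, 0.01, -0.01, 0.01, 0.86]]
```

View pics/s6.png

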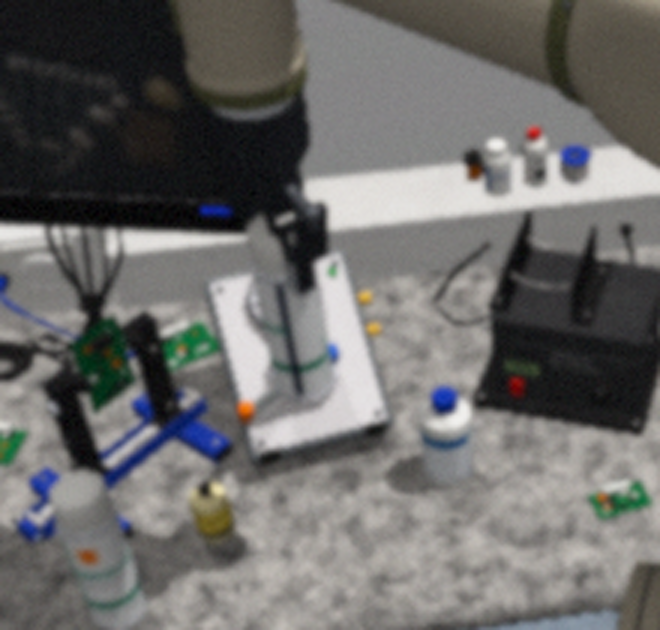

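Call:
servo_tool(motion=[[[-0.32,0.7,0,0,0,0.85],[-0.28,0.72,0,0,0,0.85],[-0.23,0.74,0,0,0,0.85],[-0.17,0.75,0,0,0,0.85],[-0.12,0.76,0,0,0,0.85],[-0.07,0.77,0,0,0,0.85],[0,0.77,0,0,0,0.85]]])

```text
clock: 6.8
position: [0.4148, -0.0033, 0.5083]
ee_rot: [1.0, 0.001, 0.001, -0.004]
ft_force: [1.4, -0.3, -1.9]
grip_width: 0.602
```

```bash
python3 - <<'E'
from plan import *
plan([.4149,-.2953,.45],down(-30))
E
```

```text
from [ 0.4148 -0.0033  0.5083] N 7 dist 0.2978 q [ 0.73 -0.18 -0.71  1.76 -0.12  1.52  0.04] F [ 1.4 -0.3 -1.9] g 0.602
[[0, 0.84, 0.16, -0.01, 0, 0.86], [0.06, 0.83, 0.16, -0.01, 0, 0.86], [0.12, 0.83, 0.16, -0.01, 0, 0.86], [0.19, 0.81, 0.16, -0.01, 0, 0.86], [0.25, 0.80, 0.16, -0.01, 0, 0.86], [0.30, 0.78, 0.16, -0.01, 0, 0.86], [0.36, 0.75, 0.17, -0.01, 0, 0.86]]
```

Call:
servo_tool(motion=[[[0,0.84,0,0,0,0.86],[0.06,0.83,0,0,0,0.86],[0.12,0.83,0.05,0,0,0.86],[0.2,0.8,0.2,0,0,0.86],[0.25,0.8,0.3,0,0,0.86],[0.3,0.78,0.3,0,0,0.86],[0.36,0.7,0.3,0,0,0.86],[0,0,0,0,0,0]]])

```text
clock: 7.6
position: [0.4106, -0.3088, 0.4431]
ee_rot: [0.962, -0.273, -0.001, -0.003]
ft_force: [-0.3, 1.1, -2.4]
grip_width: 0.605
```

```bash
python3 - <<'E'
from plan import *
plan([.4149,-.2953,.32],down(-30))
E
```

```text
from [ 0.4106 -0.3088  0.4431] N 3 dist 0.124 q [ 0.97  0.1  -0.44  1.67  0.04  1.39 -0.03] F [-0.3  1.1 -2.4] g 0.605
[[-0.02, -0.09, 0.82, -0.02, 0.01, -0.12], [-0.02, -0.09, 0.82, -0.02, 0.01, -0.12], [-0.02, -0.09, 0.82, -0.02, 0.01, -0.12]]
```

Call:
servo_tool(motion=[[[-0.02,-0.12,0.7,0,0,-0.1],[-0.02,-0.1,0.7,0,0,-0.1],[0,-0.05,0.6,0,0,-0.1],[0,0,0.2,0,0,0],[0,0,0,0,0,0]]])

```text
clock: 8.1
position: [0.4158, -0.2959, 0.3281]
ee_rot: [0.965, -0.261, -0.002, -0.004]
ft_force: [-0.9, -0.4, -1.7]
grip_width: 0.603
```

```bash
python3 - <<'E'
from plan import *
plan([.4149,-.2953,.296],down(-30))
Cam("side").crop(290,130,460,290,4,"s7.png")
Cam("top").crop(310,140,460,270,4,"t7.png")
E
```

```text
from [ 0.4158 -0.2959  0.3281] N 1 dist 0.0321 q [ 0.95  0.17 -0.45  1.84  0.08  1.15 -0.06] F [-0.9 -0.4 -1.7] g 0.603
[[-0.02, 0, 0.64, -0.07, 0.06, -0.05]]
```

View pics/s7.png

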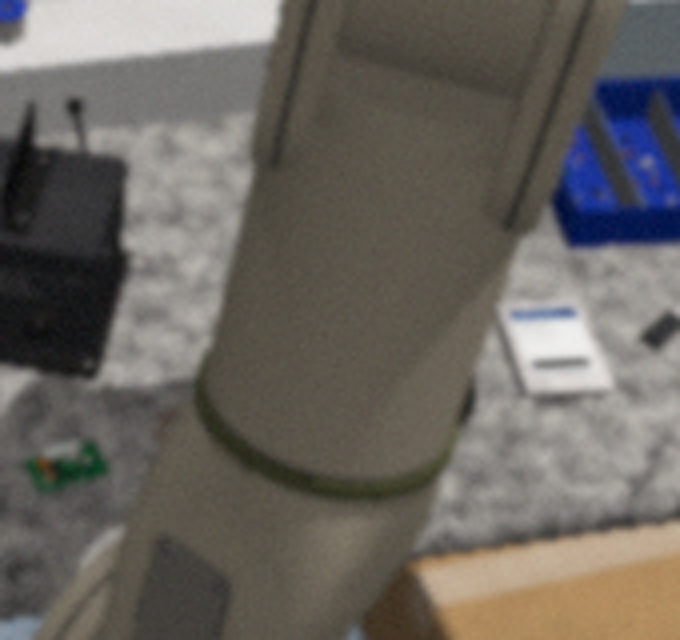

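View pics/t7.png

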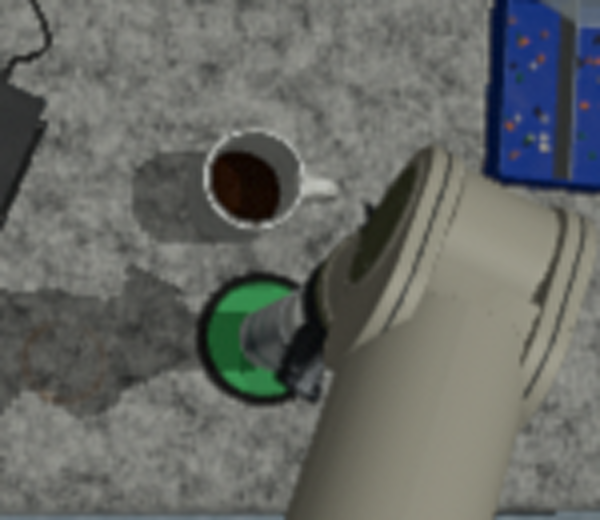

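Call:
servo_tool(motion=[[[0,0,0.3,-0.05,0.05,0],[0,0,0.2,0,0,0],[0,0,0.1,0,0,0],[0,0,0,0,0,0]]])

```text
clock: 8.6
position: [0.418, -0.2976, 0.3045]
ee_rot: [0.965, -0.262, 0.005, 0.001]
ft_force: [-0.0, -0.2, -2.7]
grip_width: 0.603
```

```bash
python3 - <<'E'
from plan import *
plan([.4149,-.2953,.296],down(-30))
E
```

```text
from [ 0.418  -0.2976  0.3045] N 1 dist 0.0094 q [ 0.94  0.2  -0.45  1.86  0.1   1.09 -0.08] F [-0.  -0.2 -2.7] g 0.603
[[-0.08, -0.01, 0.17, 0, -0.12, -0.07]]
```

Call:
servo_tool(motion=[[[-0.08,0,0.1,0,-0.1,0],[0,0,0.05,0,0,0],[0,0,0,0,0,0]]])

```text
clock: 8.9
position: [0.4147, -0.2957, 0.2979]
ee_rot: [0.965, -0.262, 0.001, 0.001]
ft_force: [-0.0, -0.6, -2.0]
grip_width: 0.605
```

```bash
python3 - <<'E'
from plan import *
plan([.4149,-.2953,.293],down(-30))
E
```

```text
from [ 0.4147 -0.2957  0.2979] N 1 dist 0.0049 q [ 0.94  0.2  -0.45  1.87  0.1   1.08 -0.08] F [-0.  -0.6 -2. ] g 0.605
[[0, -0.01, 0.10, 0.01, -0.03, -0.07]]
```

Call:
servo_tool(motion=[[[0,0,0.05,0,0,0],[0,0,0,0,0,0]]])

```text
clock: 9.1
position: [0.4148, -0.2959, 0.2956]
ee_rot: [0.965, -0.262, 0.001, 0.001]
ft_force: [0.5, 0.8, -2.3]
grip_width: 0.6
```

Call:
servo_tool(motion=[[[0,0,0.05,0,0,0],[0,0,0,0,0,0]]])

```text
clock: 9.3
position: [0.4152, -0.2966, 0.2958]
ee_rot: [0.965, -0.262, 0.002, 0.002]
ft_force: [0.2, 0.5, -2.2]
grip_width: 0.603
```

Call:
servo_tool(motion=[[[0,0,0.06,0,0,0],[0,0,0,0,0,0]]])

```text
clock: 9.5
position: [0.4157, -0.2975, 0.2957]
ee_rot: [0.965, -0.263, 0.004, 0.003]
ft_force: [0.3, 0.3, -2.3]
grip_width: 0.601
```

```bash
python3 - <<'E'
from plan import *
plan([.4149,-.2953,.293],down(-30))
E
```

```text
from [ 0.4157 -0.2975  0.2957] N 1 dist 0.0036 q [ 0.94  0.21 -0.45  1.88  0.11  1.07 -0.08] F [ 0.3  0.3 -2.3] g 0.601
[[-0.04, -0.03, 0.05, 0.05, -0.10, -0.09]]
```

Call:
servo_tool(motion=[[[0,0,0,0,0,0],[0,0,0,0,0,0],[0,0,0,0,0,0],[0,0,0,0,0,0],[0,0,0,0,0,0],[0,0,0,0,0,0]]], jaw=0)

```text
clock: 10.1
position: [0.416, -0.2974, 0.2951]
ee_rot: [0.965, -0.262, 0.004, 0.003]
ft_force: [-0.1, 0.1, -0.2]
grip_width: 1.0
```

```bash
python3 - <<'E'
from plan import *
plan([.4149,-.2953,.293],down(-30))
Cam("top").crop(310,140,460,270,4,"t8.png")
E
```

```text
from [ 0.416  -0.2974  0.2951] N 1 dist 0.0032 q [ 0.94  0.21 -0.45  1.88  0.11  1.07 -0.08] F [-0.1  0.1 -0.2] g 1.0
[[-0.04, -0.03, 0.04, 0.04, -0.10, -0.08]]
```

View pics/t8.png

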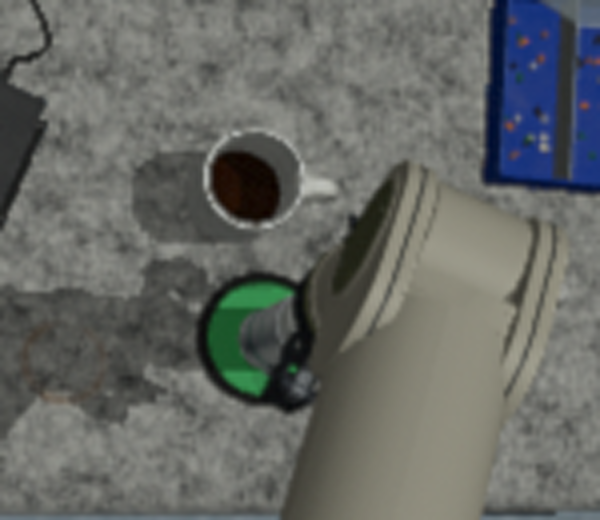

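Call:
servo_tool(motion=[[[0,0,-0.3,0,0,0],[0,0,-0.8,0,0,0],[0,0,-0.8,0,0,0],[0,0,-0.8,0,0,0],[0,0,-0.6,0,0,0]]])

```text
clock: 10.65
position: [0.4138, -0.2956, 0.4609]
ee_rot: [0.965, -0.262, -0.001, 0.001]
ft_force: [0.1, -0.4, -0.5]
grip_width: 1.001
```

```bash
python3 - <<'E'
from plan import *
plan([.42,0,.46],down(0))
E
```

```text
from [ 0.4138 -0.2956  0.4609] N 7 dist 0.2957 q [ 0.96  0.08 -0.45  1.65  0.04  1.42 -0.03] F [ 0.1 -0.4 -0.5] g 1.001
[[-0.41, -0.74, 0, 0, 0, -0.87], [-0.36, -0.77, 0, 0, 0, -0.87], [-0.30, -0.79, 0, 0, 0, -0.87], [-0.24, -0.81, 0, 0, 0, -0.87], [-0.17, -0.83, 0, 0, 0, -0.87], [-0.11, -0.84, 0, 0, 0, -0.87], [-0.05, -0.84, 0, 0, 0, -0.87]]
```

```bash
cat > log.py <<'E'
import json
from workcell import status
o=status.get_obs(); open("log.jsonl","a").write(json.dumps([list(map(float,o[k])) for k in("joint_pos","position","ee_rot")])+"\n")
E
python3 log.py
```

Call:
servo_tool(motion=[[[-0.41,-0.74,0,0,0,-0.87],[-0.36,-0.77,0,0,0,-0.87],[-0.3,-0.8,0,0,0,-0.87],[-0.24,-0.8,0,0,0,-0.87]]])

```text
clock: 11.05
position: [0.4167, -0.1266, 0.4652]
ee_rot: [0.994, -0.113, 0.003, 0.003]
ft_force: [1.3, 1.0, 0.0]
grip_width: 1.0
```

```bash
python3 log.py
```

Call:
servo_tool(motion=[[[-0.2,-0.83,-0.3,0,-0.8,-0.87],[-0.12,-0.84,-0.3,0,-0.8,-0.87],[-0.05,-0.84,-0.2,0,-0.8,-0.87]]])

```text
clock: 11.35
position: [0.4169, 0.0059, 0.5064]
ee_rot: [0.995, 0.004, -0.104, -0.007]
ft_force: [1.6, -0.1, -0.8]
grip_width: 0.999
```

```bash
python3 log.py; python3 - <<'E'
from plan import *
plan([.42,.15,.46],down(20))
E
```

```text
from [0.4169 0.0059 0.5064] N 5 dist 0.1514 q [ 0.7  -0.07 -0.75  1.69 -0.07  1.71 -0.04] F [ 1.6 -0.1 -0.8] g 0.999
[[0.06, -0.57, 0.19, -0.12, 0.47, -0.78], [0.09, -0.57, 0.18, -0.12, 0.47, -0.78], [0.12, -0.57, 0.18, -0.12, 0.47, -0.78], [0.15, -0.56, 0.18, -0.12, 0.47, -0.78], [0.18, -0.55, 0.18, -0.12, 0.47, -0.78]]
```

```bash
cat >> plan.py <<'E'
U=(.5445,.2789,.1806)
def ptool(X,Y,h,phi,U=U,tilt=0):
    "TCP pose so that grasp point is at panel (X,Y,h); tool x at phi deg ccw from upslope"
    Rp,o=upose(*U); c,s=np.cos(np.radians(phi)),np.sin(np.radians(phi))
    x=Rp@[c,s,0]; z=-Rp[:,2]; Rt=np.c_[x,np.cross(z,x),z]
    if tilt: Rt=R.from_rotvec(np.radians(tilt)*Rp[:,1]).as_matrix()@Rt
    return Rp@[X,Y,h]+o-.155*Rt[:,2],Rt
def post(th,r=.075): return -r*np.sin(th),r*np.cos(th)
E
python3 - <<'E'
from plan import *
p,Rt=ptool(*post(.42),.14,24); print(p)
plan(p,Rt)
p,Rt=ptool(*post(.42),.044,24); print(p)
E
```

```text
[0.34110232 0.31137559 0.30410872]
from [0.4169 0.0059 0.5064] N 11 dist 0.3742 q [ 0.7  -0.07 -0.75  1.69 -0.07  1.71 -0.04] F [ 1.6 -0.1 -0.8] g 0.999
[[-0.05, -0.55, 0.40, -0.16, 0.85, -0.60], [-0.05, -0.56, 0.38, -0.16, 0.85, -0.60], [-0.05, -0.57, 0.37, -0.16, 0.85, -0.60], [-0.05, -0.57, 0.36, -0.16, 0.85, -0.60], [-0.05, -0.58, 0.35, -0.16, 0.85, -0.60], [-0.04, -0.59, 0.34, -0.16, 0.85, -0.60], [-0.03, -0.60, 0.33, -0.16, 0.85, -0.60], [-0.03, -0.60, 0.32, -0.16, 0.85, -0.60], [-0.02, -0.61, 0.31, -0.16, 0.85, -0.60], [-0.01, -0.61, 0.30, -0.16, 0.85, -0.60], [0, -0.62, 0.29, -0.16, 0.85, -0.60]]
[0.39527011 0.32126606 0.22547012]
```

Call:
servo_tool(motion=[[[0.05,-0.56,0.1,-0.16,0.85,-0.6],[0.05,-0.58,0.1,-0.16,0.85,-0.6],[0,-0.58,0.1,-0.16,0.85,-0.6],[0,-0.58,0.1,-0.16,0.85,-0.6],[0,-0.58,0.1,-0.16,0.85,-0.6],[0,-0.6,0.1,-0.16,0.85,-0.6]]])

```text
clock: 11.95
position: [0.3947, 0.1877, 0.475]
ee_rot: [0.977, 0.171, 0.128, 0.016]
ft_force: [0.6, 1.0, -0.2]
grip_width: 1.001
```

```bash
python3 log.py; python3 - <<'E'
from plan import *
p,Rt=ptool(*post(.42),.14,24)
plan(p,Rt)
E
```

```text
from [0.3947 0.1877 0.475 ] N 5 dist 0.2177 q [ 0.54 -0.27 -0.92  1.86 -0.14  1.21 -0.02] F [ 0.6  1.  -0.2] g 1.001
[[-0.19, -0.59, 0.61, -0.16, 0.80, -0.55], [-0.21, -0.61, 0.59, -0.16, 0.80, -0.55], [-0.22, -0.62, 0.57, -0.16, 0.80, -0.55], [-0.23, -0.64, 0.54, -0.16, 0.80, -0.55], [-0.23, -0.66, 0.52, -0.16, 0.80, -0.55]]
```

```bash
cat > fk.py <<'E'
from h import *
import json,itertools
from scipy.optimize import least_squares
D=[json.loads(l) for l in open("log.jsonl")]
D=[(np.array(a),np.array(b),np.array(c)) for a,b,c in D]
X=[([1.29039542,.33285567,-.06466058,1.46094909,.02159869,1.34992002,-.08848417],[.15929686,-.6042178,.40392207],[.792134316,-.610346384,-5.9e-4,-4e-4]),
([.9,.04,-.45,1.66,.02,1.44,-.11],[.4238,-.2589,.4716],[.962,-.273,0,.002]),
([.66,-.15,-.71,1.85,-.09,1.4,0],[.4179,.012,.4535],[1,.011,.002,.003]),
([.34,.09,-1.09,1.78,.1,1.31,-.23],[.3907,.2769,.4107],[.963,.269,.005,.006]),
([.32,.16,-1.08,1.85,.14,1.22,-.28],[.3946,.2739,.362],[.965,.261,0,-.004]),
([.26,.27,-1.04,1.94,.26,1.08,-.37],[.3962,.2694,.2853],[.966,.259,-.001,-.003]),
([.4,.03,-1.09,1.62,.02,1.51,-.16],[.3956,.2679,.5053],[.966,.26,-.003,-.002]),
([.73,-.18,-.71,1.76,-.12,1.52,.04],[.4148,-.0033,.5083],[1,.001,.001,-.004]),
([.94,.21,-.45,1.88,.11,1.07,-.08],[.416,-.2974,.2951],[.965,-.262,.004,.003])]
X=[tuple(map(np.array,x)) for x in X]+D
def fk(q,P,s):
    d1,d3,a3,b3,d5,a6,d7,o7=P
    rz=lambda a:R.from_euler('z',a); ry=lambda a:R.from_euler('y',a)
    M=rz(s[0]*q[0])*ry(q[1])*rz(s[1]*q[2]); p=np.array([0,0,d1])+M.apply([a3,0,d3])
    M=M*ry(q[3]); p=p+M.apply([b3,0,d5])
    M=M*rz(s[2]*q[4])*ry(q[5]); p=p+M.apply([a6,0,d7])
    return p,M*rz(s[3]*q[6]+o7)
def res(P,s):
    o=[]
    for q,p,e in X:
        pp,M=fk(q,P,s); o+=list((pp-p)*10)+list((M.inv()*R.from_quat(e)).as_rotvec())
    return np.array(o)
if __name__=="__main__":
    best=None
    for s in itertools.product((-1,1),repeat=4):
        for o7 in (0,np.pi,np.pi/2,-np.pi/2):
            r=least_squares(lambda P:res(P,s),[.35,.4,0,0,.4,0,.2,o7],loss='soft_l1',f_scale=.1)
            if best is None or r.cost<best[0]: best=(r.cost,s,r.x)
    print(best); print(np.abs(res(best[2],best[1])).reshape(-1,6).max(0), np.abs(res(best[2],best[1])).reshape(-1,6).max(1).round(3))
    json.dump([list(best[1]),list(best[2])],open("fk.json","w"))
E
python3 fk.py
```

```text
(np.float64(0.44378306568409387), (-1, -1, -1, -1), array([0.27263384, 0.51564778, 0.00506486, 0.02972916, 0.49442919,
       0.01572227, 0.22068107, 3.14194284]))
[0.45599975 0.45716952 0.0769391  0.00508692 0.007851   0.00732772] [0.456 0.359 0.438 0.288 0.247 0.197 0.342 0.457 0.336 0.351 0.436 0.423
 0.411]
```

```bash
cat > fk2.py <<'E'
from fk import *
def fk2(q,P):
    rz=lambda a:R.from_euler('z',a); ry=lambda a:R.from_euler('y',a)
    P=np.asarray(P); v=P[:18].reshape(6,3)
    M=rz(-q[0]); p=v[0]+0; p=p+M.apply(v[1])
    M=M*ry(q[1])*rz(-q[2]); p=p+M.apply(v[2])
    M=M*ry(q[3]); p=p+M.apply(v[3]); M=M*rz(-q[4]); p=p+M.apply(v[5])
    M=M*ry(q[5]); p=p+M.apply(v[4])
    return p,M*rz(-q[6]+np.pi)
def fit():
    def res(P):
        o=[]
        for q,p,e in X:
            pp,M=fk2(q,P); o+=list((pp-p)*100)
        return np.r_[o,(P-P0)*.5]
    P0=np.zeros(18); P0[[2+3,8,11,14]]=[.35,.45,.45,.2]
    r=least_squares(res,P0); return r.x,r
if __name__=="__main__":
    P,r=fit(); print(P.reshape(6,3).round(3)); print(np.abs(r.fun[:-18]).reshape(-1,3).max(1).round(2),"cm")
    np.save("fk2.npy",P)
E
python3 fk2.py
```

```text
[[-0.006  0.005 -0.047]
 [ 0.015 -0.022  0.303]
 [ 0.003 -0.013  0.444]
 [ 0.005 -0.013  0.465]
 [-0.001  0.003  0.167]
 [-0.006  0.003  0.015]]
[0.09 0.29 0.17 0.18 0.13 0.05 0.11 0.14 0.12 0.07 0.02 0.07 0.07] cm
```

```bash
cat > ik.py <<'E'
from plan import *
from fk2 import fk2
P=np.load("fk2.npy")
lo=np.array([-2.6,-.5,-1.47,.16,-1.27,.06,-2.6]);hi=np.array([2.6,2.12,1.34,2.42,4.41,2.06,2.6])
def ik(p,Rt,q0):
    Rt=R.from_matrix(Rt)
    def f(q):
        pp,M=fk2(q,P); return np.r_[(pp-p)*10,(M.inv()*Rt).as_rotvec()*2,(q-q0)*.01]
    r=least_squares(f,np.clip(q0,lo+.01,hi-.01),bounds=(lo,hi)); return r.x,np.linalg.norm(r.fun[:3])*100,np.degrees(np.linalg.norm(r.fun[3:6])/2)
from scipy.optimize import least_squares
E
python3 - <<'E'
from ik import *
q=status.get_obs()["joint_pos"]
for nm,a in (("pre",(*post(.42),.14,24)),("pre110",(*post(.42),.11,24)),("post0",(*post(.42),.044,24)),("postmid",(*post(1.0),.044,57)),("post1",(*post(1.57),.044,90)),("post1 ",(*post(1.57),.044,24)),("post1up",(*post(1.57),.1,90)),("knob",(0,0,.048,2)),("knobend",(0,0,.048,-68)),("knobup",(0,0,.12,2))):
    for j3 in (None,-1.3,-.7,-.3,.3):
        q0=q.copy()
        if j3 is not None: q0[0]+= q0[2]-j3; q0[2]=j3
        x,e,a2=ik(*ptool(*a),q0); print(nm,j3,x.round(2),"err mm %.1f deg %.1f"%(e,a2))
E
```

```text
pre None [ 0.32 -0.06 -1.24  2.16  0.62  0.63 -0.78] err mm 0.0 deg 0.0
pre -1.3 [ 0.56 -0.07 -1.47  2.15  0.59  0.62 -0.74] err mm 0.0 deg 0.0
pre -0.7 [ 0.07 -0.06 -1.01  2.17  0.63  0.64 -0.79] err mm 0.0 deg 0.0
pre -0.3 [-0.33 -0.07 -0.62  2.19  0.65  0.65 -0.81] err mm 0.0 deg 0.0
pre 0.3 [-0.91 -0.09 -0.04  2.22  0.69  0.67 -0.83] err mm 0.0 deg 0.0
pre110 None [ 0.07  0.06 -1.02  2.16  0.82  0.65 -0.93] err mm 0.0 deg 0.0
pre110 -1.3 [ 0.25  0.11 -1.22  2.15  0.88  0.68 -0.97] err mm 0.0 deg 0.0
pre110 -0.7 [-0.08  0.04 -0.87  2.17  0.79  0.63 -0.92] err mm 0.0 deg 0.0
pre110 -0.3 [-0.4   0.01 -0.53  2.19  0.76  0.61 -0.89] err mm 0.0 deg 0.0
pre110 0.3 [-0.95 -0.02  0.03  2.22  0.75  0.6  -0.88] err mm 0.0 deg 0.0
post0 None [-0.09  0.25 -0.84  2.13  1.11  0.63 -1.14] err mm 0.0 deg 0.0
post0 -1.3 [ 0.08  0.33 -1.05  2.12  1.2   0.71 -1.18] err mm 0.0 deg 0.0
post0 -0.7 [-0.23  0.21 -0.69  2.14  1.06  0.59 -1.11] err mm 0.0 deg 0.0
post0 -0.3 [-0.53  0.17 -0.36  2.16  0.97  0.53 -1.06] err mm 0.0 deg 0.0
post0 0.3 [-1.08  0.14  0.24  2.19  0.84  0.45 -0.95] err mm 0.0 deg 0.
[... 1919 characters left out ...]
.45] err mm 0.0 deg 0.0
knobend -1.3 [ 0.17  0.19 -0.93  2.15  0.99  0.54 -2.5 ] err mm 0.0 deg 0.0
knobend -0.7 [-0.18  0.12 -0.55  2.17  0.87  0.47 -2.42] err mm 0.0 deg 0.0
knobend -0.3 [-0.49  0.09 -0.22  2.19  0.8   0.44 -2.37] err mm 0.0 deg 0.0
knobend 0.3 [-1.08  0.07  0.41  2.22  0.7   0.39 -2.27] err mm 0.0 deg 0.0
knobup None [ 0.84 -0.24 -1.47  2.16  0.12  0.46 -0.57] err mm 0.1 deg 0.0
knobup -1.3 [ 0.84 -0.24 -1.47  2.16  0.11  0.46 -0.57] err mm 0.1 deg 0.0
knobup -0.7 [ 0.24 -0.08 -0.96  2.19  0.49  0.53 -0.9 ] err mm 0.0 deg 0.0
knobup -0.3 [-0.19 -0.09 -0.55  2.21  0.54  0.54 -0.94] err mm 0.0 deg 0.0
knobup 0.3 [-0.78 -0.11  0.03  2.24  0.62  0.57 -0.98] err mm 0.0 deg 0.0
```

Call:
servo_tool(motion=[[[-0.19,-0.59,0.6,-0.16,0.8,-0.55],[-0.2,-0.6,0.58,-0.16,0.8,-0.55],[-0.22,-0.62,0.56,-0.16,0.8,-0.55]]])

```text
clock: 12.25
position: [0.3617, 0.2668, 0.3747]
ee_rot: [0.94, 0.243, 0.24, 0.028]
ft_force: [1.8, 0.5, -0.2]
grip_width: 1.002
```

```bash
python3 log.py; python3 - <<'E'
from plan import *
p,Rt=ptool(*post(.42),.14,24)
plan(p,Rt)
E
```

```text
from [0.3617 0.2668 0.3747] N 2 dist 0.086 q [ 0.51 -0.32 -1.15  2.07 -0.06  0.78 -0.14] F [ 1.8  0.5 -0.2] g 1.002
[[-0.26, -0.60, 0.56, -0.15, 0.70, -0.50], [-0.26, -0.62, 0.53, -0.15, 0.70, -0.50]]
```

Call:
servo_tool(motion=[[[-0.26,-0.6,0.56,-0.15,0.7,-0.5],[-0.2,-0.6,0.5,-0.15,0.7,-0.5],[0,0,0,0,0,0]]])

```text
clock: 12.55
position: [0.3449, 0.2988, 0.3177]
ee_rot: [0.919, 0.274, 0.279, 0.043]
ft_force: [0.4, -1.0, -0.4]
grip_width: 0.997
```

```bash
python3 log.py; python3 - <<'E'
from plan import *
p,Rt=ptool(*post(.42),.11,24)
plan(p,Rt)
t=Cam("top"); s=Cam("side")
t.crop(100,130,250,270,4,"t9.png"); s.crop(120,140,260,290,4,"s9.png")
E
```

```text
from [0.3449 0.2988 0.3177] N 1 dist 0.0433 q [ 0.58 -0.23 -1.38  2.14  0.23  0.61 -0.43] F [ 0.4 -1.  -0.4] g 0.997
[[-0.03, -0.32, 0.81, 0.08, 0.52, -0.15]]
```

View pics/t9.png

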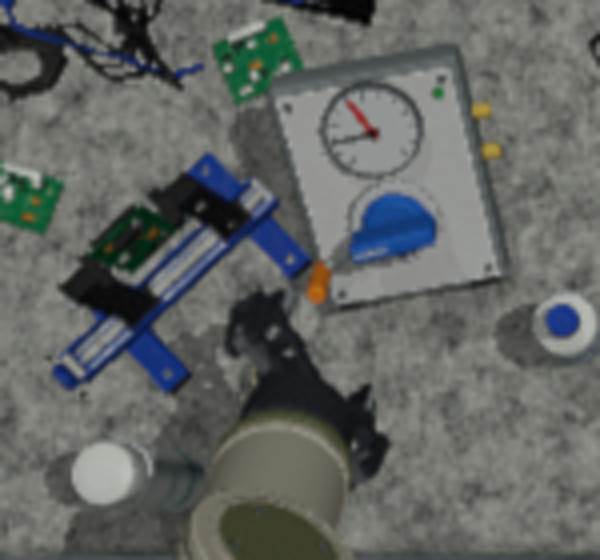

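View pics/s9.png

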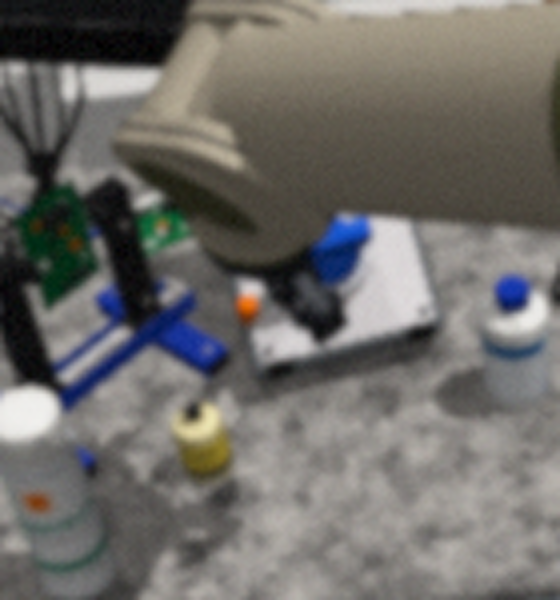

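```bash
python3 - <<'E'
from plan import *
t=Cam("top")
for uv in ((205,205),(240,225),(180,195)):
    for z in (0.05,.1,.15): print(uv,z,t.atz(100+uv[0]/4,130+uv[1]/4,z).round(3))
print(pw(U,[[.021,.091,.026],[.021,.091,.06],[-.031,.068,.04]]).round(3))
p,Rt=ptool(*post(.42),.09,24)
plan(p,Rt)
E
```

```text
(205, 205) 0.05 [0.556 0.44  0.05 ]
(205, 205) 0.1 [0.547 0.424 0.1  ]
(205, 205) 0.15 [0.537 0.409 0.15 ]
(240, 225) 0.05 [0.539 0.41  0.05 ]
(240, 225) 0.1 [0.53  0.396 0.1  ]
(240, 225) 0.15 [0.522 0.382 0.15 ]
(180, 195) 0.05 [0.564 0.46  0.05 ]
(180, 195) 0.1 [0.555 0.444 0.1  ]
(180, 195) 0.15 [0.545 0.428 0.15 ]
[[0.53  0.369 0.113]
 [0.511 0.365 0.141]
 [0.485 0.337 0.095]]
from [0.3461 0.2985 0.32  ] N 2 dist 0.064 q [ 0.58 -0.24 -1.37  2.14  0.22  0.61 -0.42] F [ 0.1 -0.2  0.2] g 1.0
[[-0.02, -0.17, 0.62, 0.03, 0.26, -0.10], [-0.04, -0.17, 0.62, 0.03, 0.26, -0.10]]
```

Call:
servo_tool(motion=[[[0,-0.17,0.5,0,0.3,-0.1],[0,-0.17,0.5,0,0.3,-0.1],[0,0,0,0,0,0]]], jaw=130)

```text
clock: 13.0
position: [0.3559, 0.2996, 0.2979]
ee_rot: [0.92, 0.274, 0.275, 0.05]
ft_force: [0.1, -0.2, -0.6]
grip_width: 0.517
```

```bash
python3 log.py; python3 - <<'E'
from plan import *
p,Rt=ptool(*post(.42),.09,24)
plan(p,Rt)
E
```

```text
from [0.3559 0.2996 0.2979] N 1 dist 0.0409 q [ 0.51  0.02 -1.42  2.14  0.67  0.69 -0.78] F [ 0.1 -0.2 -0.6] g 0.517
[[0.03, -0.33, 0.75, 0.19, 0.64, -0.11]]
```

Call:
servo_tool(motion=[[[0,-0.2,0.4,0.1,0.4,0],[0,-0.15,0.4,0.1,0.3,0],[0,0,0,0,0,0]]])

```text
clock: 13.3
position: [0.3679, 0.313, 0.2681]
ee_rot: [0.915, 0.274, 0.293, 0.039]
ft_force: [-0.8, 0.2, -0.6]
grip_width: 0.488
```

```bash
python3 log.py; python3 - <<'E'
from plan import *
p,Rt=ptool(*post(.42),.09,24)
plan(p,Rt)
E
```

```text
from [0.3679 0.313  0.2681] N 1 dist 0.0063 q [ 0.33  0.22 -1.32  2.15  1.02  0.75 -1.07] F [-0.8  0.2 -0.6] g 0.488
[[0, -0.07, 0.10, 0.08, 0.17, -0.15]]
```

Call:
servo_tool(motion=[[[0,-0.07,0.1,0.1,0.17,-0.15],[0,0,0,0,0,0]]])

```text
clock: 13.5
position: [0.369, 0.3157, 0.2655]
ee_rot: [0.912, 0.281, 0.296, 0.036]
ft_force: [0.4, -0.7, 0.1]
grip_width: 0.493
```

```bash
python3 log.py; python3 - <<'E'
from plan import *
p,Rt=ptool(*post(.42),.046,24)
plan(p,Rt)
t=Cam("top"); s=Cam("side")
t.crop(120,140,230,240,6,"t10.png"); s.crop(140,160,240,250,6,"s10.png")
E
```

```text
from [0.369  0.3157 0.2655] N 2 dist 0.0462 q [ 0.32  0.23 -1.31  2.15  1.05  0.74 -1.08] F [ 0.4 -0.7  0.1] g 0.493
[[0, -0.01, 0.46, 0, 0.03, 0], [0, -0.01, 0.46, 0, 0.03, 0]]
```

View pics/t10.png

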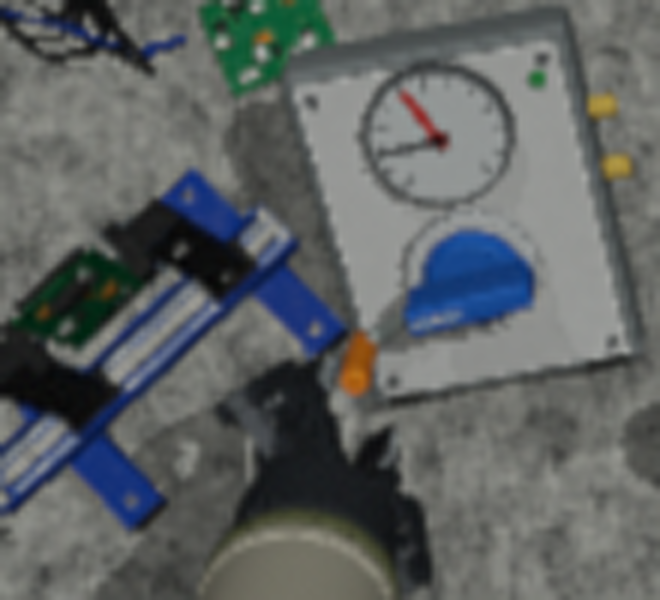

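View pics/s10.png

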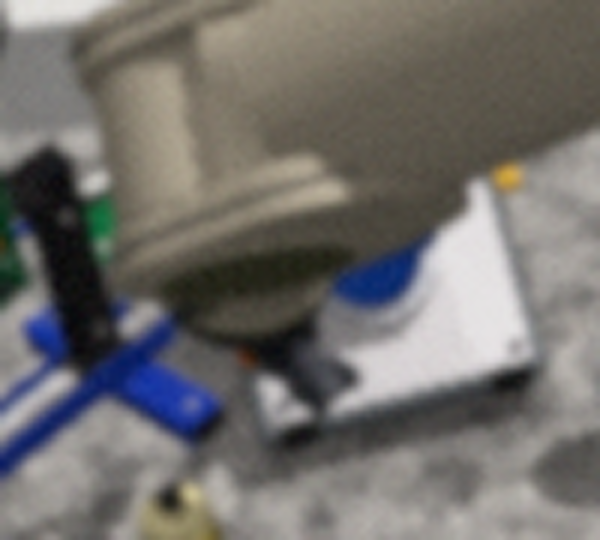

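```bash
python3 - <<'E'
from plan import *
o=status.get_obs(); p=np.array(o["position"]); M=R.from_quat(o["ee_rot"]).as_matrix()
t=Cam("top")
pts=[p+M@[sx,0,.17] for sx in(-.021,0,.021)]+list(pw(U,[[*post(.42),.056]]))+[p+M@[0,0,.17+k] for k in(.02,.04,.06)]
t.crop(120,140,230,240,6,"t11.png",np.array(pts)); print(t.proj(pts).round(1).tolist())
E
```

```text
[[181.9, 210.8], [177.5, 205.8], [173.1, 200.8], [178.0, 203.0], [178.3, 202.9], [179.0, 200.0], [179.7, 197.2]]
```

View pics/t11.png

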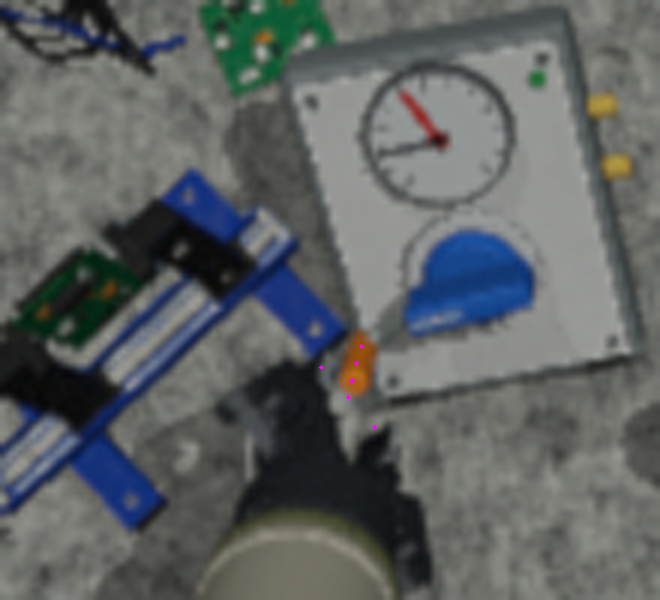

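Call:
servo_tool(motion=[[[0,0,0.3,0,0,0],[0,0,0.35,0,0,0],[0,0,0.25,0,0,0],[0,0,0,0,0,0]]])

```text
clock: 14.05
position: [0.3975, 0.3179, 0.2323]
ee_rot: [0.912, 0.277, 0.299, 0.039]
ft_force: [0.1, -0.1, 1.8]
grip_width: 0.49
```

```bash
python3 log.py; python3 - <<'E'
from plan import *
p,Rt=ptool(*post(.42),.046,24)
plan(p,Rt)
E
```

```text
from [0.3975 0.3179 0.2323] N 1 dist 0.0069 q [ 0.19  0.37 -1.18  2.13  1.24  0.77 -1.2 ] F [ 0.1 -0.1  1.8] g 0.49
[[-0.07, -0.11, 0.05, 0.10, 0.03, -0.08]]
```

Call:
servo_tool(motion=[[[-0.07,-0.1,0.05,0.1,0,-0.1],[0,0,0,0,0,0],[0,0,0,0,0,0],[0,0,0,0,0,0],[0,0,0,0,0,0]]], jaw=255, force=20)

```text
clock: 14.55
position: [0.3935, 0.3198, 0.2287]
ee_rot: [0.912, 0.282, 0.297, 0.036]
ft_force: [8.4, 5.5, -13.7]
grip_width: 0.179
```

```bash
python3 log.py; python3 - <<'E'
from plan import *
o=status.get_obs(); p=np.array(o["position"]); M=R.from_quat(o["ee_rot"]).as_matrix()
Rp,oo=upose(*U); g=(p+M@[0,0,.155]-oo)@Rp; print("grasp in panel",g.round(4),"th",np.arctan2(-g[0],g[1]),"r",np.hypot(*g[:2]),"F",o["ft_force"],o["joint_pos"].round(2),o["grip_width"])
t=Cam("top"); s=Cam("side")
t.crop(120,140,230,240,6,"t12.png"); s.crop(140,160,240,250,6,"s12.png")
E
```

```text
grasp in panel [-0.031   0.0673  0.0478] th 0.43159766159317026 r 0.07411191820745182 F [  8.4175367    5.53665533 -13.74283064] [ 0.19  0.37 -1.18  2.13  1.24  0.76 -1.2 ] 0.17885927758248768
```

View pics/t12.png

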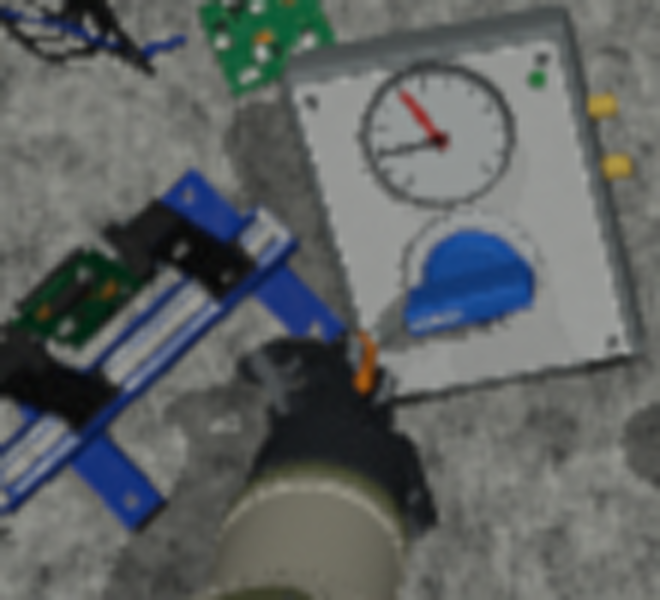

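Call:
servo_tool(motion=[[[-0.12,0.005,0,0,0,-0.95],[-0.12,0.005,0,0,0,-0.95],[-0.12,0.005,0,0,0,-0.95]]])

```text
clock: 14.95
position: [0.3829, 0.3076, 0.2198]
ee_rot: [0.869, 0.396, 0.289, 0.072]
ft_force: [7.8, 4.1, -12.0]
grip_width: 0.177
```

```bash
python3 log.py; cat > g.py <<'E'
from plan import *
o=status.get_obs(); p=np.array(o["position"]); M=R.from_quat(o["ee_rot"]).as_matrix()
Rp,oo=upose(*U); g=(p+M@[0,0,.155]-oo)@Rp; xx=Rp.T@M[:,0]
print("grasp in panel",g.round(4),"th %.3f"%np.arctan2(-g[0],g[1]),"r %.4f"%np.hypot(*g[:2]),"phi %.1f"%np.degrees(np.arctan2(xx[1],xx[0])),"Fpanel",(Rp.T@o["ft_force"]).round(1),"tqpanel",(Rp.T@o["torque"]).round(2),o["joint_pos"].round(2),"w %.3f"%o["grip_width"],"t",o["clock"])
E
python3 g.py
```

```text
grasp in panel [-0.0466  0.0576  0.0477] th 0.681 r 0.0741 phi 38.6 Fpanel [  0.    2.6 -14.6] tqpanel [ 0.5   0.55 -0.12] [ 0.22  0.36 -1.2   2.17  1.26  0.74 -0.98] w 0.177 t 14.95
```

Call:
servo_tool(motion=[[[-0.12,0.005,-0.02,0,0,-0.95],[-0.12,0.005,0,0,0,-0.95],[-0.12,0.005,0,0,0,-0.95],[-0.12,0.005,0,0,0,-0.95],[-0.12,0.005,0,0,0,-0.95],[-0.12,0.005,0,0,0,-0.95]]])

```text
clock: 15.55
position: [0.3705, 0.2728, 0.2074]
ee_rot: [0.739, 0.604, 0.26, 0.142]
ft_force: [10.7, 4.6, -13.1]
grip_width: 0.18
```

```bash
python3 log.py;python3 g.py
```

```text
grasp in panel [-0.0694  0.0256  0.0482] th 1.217 r 0.0740 phi 68.1 Fpanel [  1.8   2.6 -17.2] tqpanel [0.49 0.31 0.07] [ 0.34  0.32 -1.26  2.26  1.28  0.68 -0.48] w 0.180 t 15.55
```

Call:
servo_tool(motion=[[[-0.12,0.005,0,0,0,-0.95],[-0.12,0.005,0,0,0,-0.95],[-0.12,0.005,0,0,0,-0.95],[-0.08,0.005,0,0,0,-0.6]]])

```text
clock: 15.95
position: [0.371, 0.2489, 0.2048]
ee_rot: [0.636, 0.713, 0.235, 0.181]
ft_force: [9.8, 5.8, -15.4]
grip_width: 0.177
```

```bash
python3 log.py;python3 g.py
```

```text
grasp in panel [-0.0741  0.0021  0.0482] th 1.543 r 0.0741 phi 86.1 Fpanel [ -0.1   3.9 -18.8] tqpanel [0.66 0.53 0.12] [ 0.44  0.29 -1.3   2.29  1.28  0.62 -0.13] w 0.177 t 15.95
```

Call:
servo_tool(motion=[[[0,0,0,0,0,0],[0,0,0,0,0,0],[0,0,-0.2,0,0,0],[0,0,-0.4,0,0,0],[0,0,-0.3,0,0,0],[0,0,0,0,0,0]]], jaw=130)

```text
clock: 16.55
position: [0.3475, 0.2448, 0.2381]
ee_rot: [0.637, 0.712, 0.231, 0.181]
ft_force: [0.5, -1.3, -0.1]
grip_width: 0.487
```

```bash
python3 log.py;python3 g.py; python3 - <<'E'
from plan import *
t=Cam("top"); s=Cam("side")
t.crop(120,140,230,240,6,"t13.png"); s.crop(140,160,240,250,6,"s13.png")
E
```

```text
grasp in panel [-0.0755  0.0015  0.0892] th 1.551 r 0.0755 phi 86.0 Fpanel [ 0.1 -1.4 -0.2] tqpanel [0.02 0.58 0.  ] [ 0.61 -0.02 -1.41  2.31  0.78  0.46  0.23] w 0.487 t 16.55
```

View pics/t13.png

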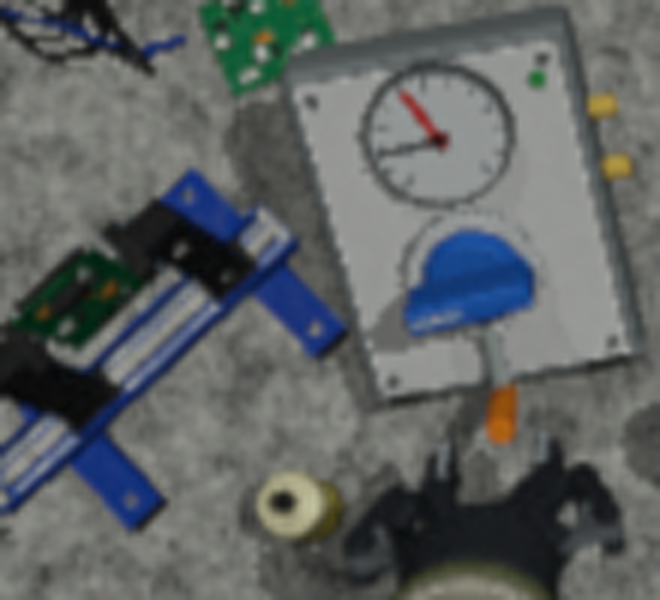

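```bash
python3 - <<'E'
from plan import *
p,Rt=ptool(0,0,.094,134)
plan(p,Rt,n=10)
p,Rt=ptool(0,0,.050,182)
from ik import ik
print([a for a in ik(p,Rt,status.get_obs()["joint_pos"])])
p,Rt=ptool(0,0,.050,112)
print([a for a in ik(p,Rt,status.get_obs()["joint_pos"])])
E
```

```text
from [0.348  0.2444 0.2374] N 10 dist 0.0734 q [ 0.61 -0.01 -1.41  2.31  0.79  0.46  0.22] F [0.4 0.7 1. ] g 0.49
[[0.01, 0.15, -0.01, -0.02, 0, -0.96], [-0.01, 0.15, -0.01, -0.02, 0, -0.96], [-0.02, 0.15, -0.01, -0.02, 0, -0.96], [-0.03, 0.14, -0.01, -0.02, 0, -0.96], [-0.04, 0.14, -0.01, -0.02, 0, -0.96], [-0.05, 0.14, -0.01, -0.02, 0, -0.96], [-0.06, 0.13, -0.01, -0.02, 0, -0.96], [-0.07, 0.13, -0.01, -0.02, 0, -0.96], [-0.08, 0.12, -0.01, -0.02, 0, -0.96], [-0.09, 0.11, -0.01, -0.02, 0, -0.96]]
[array([ 0.46941032,  0.34736014, -1.29314397,  2.12955556,  1.1800594 ,
        0.68633206,  1.76052365]), np.float64(0.004772175326166936), np.float64(0.0036360465680598877)]
[array([ 0.40313896,  0.28646877, -1.20308975,  2.13432024,  1.11564351,
        0.6321852 ,  0.56962018]), np.float64(0.0034044161123139008), np.float64(0.0007996648188382703)]
```

Call:
servo_tool(motion=[[[0,0.15,0,0,0,-0.96],[0,0.15,0,0,0,-0.96],[-0.02,0.15,0,0,0,-0.96],[-0.03,0.14,0,0,0,-0.96],[-0.04,0.14,0,0,0,-0.96],[-0.05,0.14,0,0,0,-0.96],[-0.06,0.13,0,0,0,-0.96],[-0.07,0.13,0,0,0,-0.96],[-0.08,0.12,0,0,0,-0.96],[-0.09,0.11,0,0,0,-0.96]]])

```text
clock: 17.65
position: [0.4125, 0.2564, 0.2731]
ee_rot: [0.275, 0.916, 0.134, 0.258]
ft_force: [-0.1, 0.2, 0.2]
grip_width: 0.488
```

```bash
python3 log.py;python3 g.py; python3 - <<'E'
from plan import *
p,Rt=ptool(0,0,.094,182)
plan(p,Rt,n=10)
E
```

```text
grasp in panel [-0.0022  0.0022  0.08  ] th 0.802 r 0.0031 phi 136.1 Fpanel [0.1 0.2 0.2] tqpanel [-0.    0.58 -0.01] [ 0.61  0.22 -1.41  2.15  0.96  0.64  1.11] w 0.488 t 17.65
from [0.4125 0.2564 0.2731] N 10 dist 0.0142 q [ 0.61  0.22 -1.41  2.15  0.96  0.64  1.11] F [-0.1  0.2  0.2] g 0.488
[[0, 0, -0.03, 0, -0.02, -0.92], [0, 0, -0.03, 0, -0.02, -0.92], [0, 0, -0.03, 0, -0.02, -0.92], [0, 0, -0.03, 0, -0.02, -0.92], [0, 0, -0.03, 0, -0.02, -0.92], [0, 0, -0.03, 0, -0.02, -0.92], [0, 0, -0.03, 0, -0.02, -0.92], [0, 0, -0.03, 0, -0.02, -0.92], [0, 0, -0.03, 0, -0.02, -0.92], [0, 0, -0.03, 0, -0.02, -0.92]]
```

Call:
servo_tool(motion=[[[0,0,-0.15,0,0,-0.92],[0,0,-0.1,0,0,-0.92],[0,0,-0.03,0,0,-0.92],[0,0,-0.03,0,0,-0.92],[0,0,-0.03,0,0,-0.92],[0,0,-0.03,0,0,-0.92],[0,0,-0.03,0,0,-0.92],[0,0,-0.03,0,0,-0.92],[0,0,0,0,0,-0.92],[0,0,0,0,0,-0.92]]])

```text
clock: 18.65
position: [0.4053, 0.2531, 0.2855]
ee_rot: [-0.121, 0.95, 0.022, 0.286]
ft_force: [0.9, 0.0, -0.4]
grip_width: 0.49
```

```bash
python3 log.py;python3 g.py; python3 - <<'E'
from plan import *
p,Rt=ptool(0,0,.085,182)
plan(p,Rt,n=2)
o=status.get_obs(); p=np.array(o["position"]); M=R.from_quat(o["ee_rot"]).as_matrix()
pts=np.array([p+M@[sx,0,.167] for sx in(-.021,.021)]+[p+M@[0,0,.155+k] for k in (0,.04)])
t=Cam("top"); s=Cam("side")
t.crop(150,130,240,230,6,"t14.png",pts); s.crop(150,140,260,240,6,"s14.png",pts)
E
```

```text
grasp in panel [-0.0025  0.0017  0.0947] th 0.980 r 0.0030 phi -176.1 Fpanel [ 0.5 -0.1 -0.9] tqpanel [ 0.02  0.59 -0.  ] [ 0.69  0.11 -1.45  2.16  0.76  0.58  2.1 ] w 0.490 t 18.65
from [0.4053 0.2531 0.2855] N 2 dist 0.0098 q [ 0.69  0.11 -1.45  2.16  0.76  0.58  2.1 ] F [ 0.9  0.  -0.4] g 0.49
[[0.02, 0, 0.10, 0.08, -0.16, 0.19], [0.02, 0, 0.10, 0.08, -0.16, 0.19]]
```

View pics/t14.png

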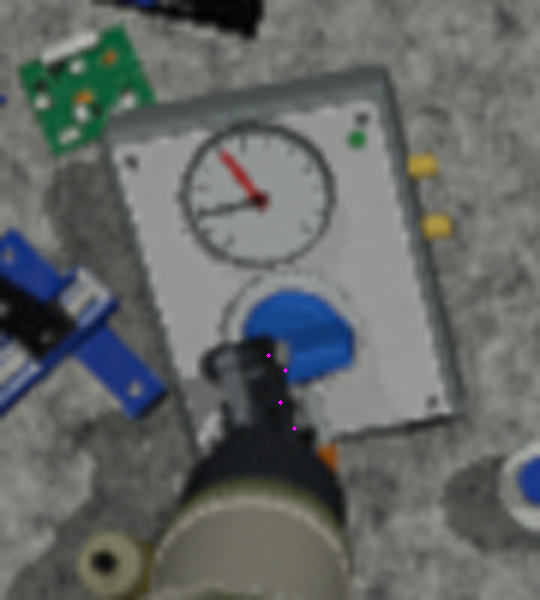

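View pics/s14.png

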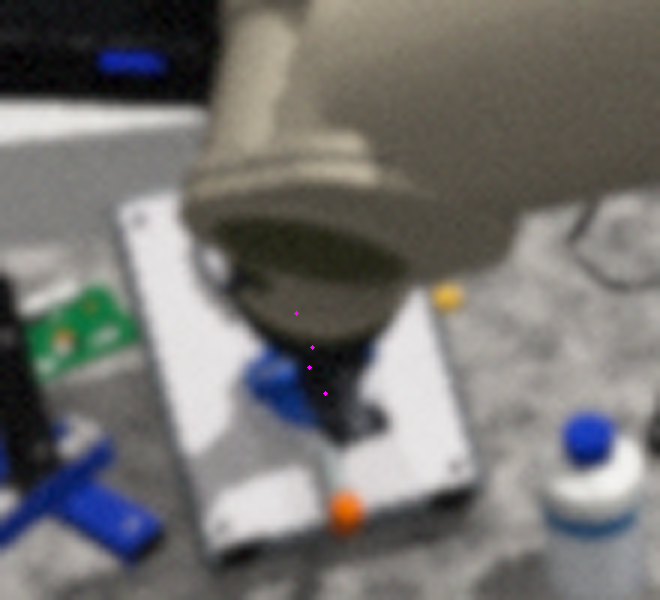

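Call:
servo_tool(motion=[[[0.02,0,0.15,0.08,-0.16,0.2],[0.02,0,0.2,0.08,-0.16,0.2],[0,0,0.2,0,0,0],[0,0,0,0,0,0]]])

```text
clock: 19.15
position: [0.4207, 0.2556, 0.2583]
ee_rot: [-0.094, 0.949, 0.025, 0.299]
ft_force: [-0.8, -0.4, -0.4]
grip_width: 0.491
```

```bash
python3 log.py;python3 g.py; python3 - <<'E'
from plan import *
p,Rt=ptool(0,0,.051,182)
plan(p,Rt,n=2)
E
```

```text
grasp in panel [-0.0011 -0.0005  0.0633] th 2.004 r 0.0012 phi -179.0 Fpanel [-1.  -0.2  0.1] tqpanel [ 0.    0.64 -0.03] [ 0.46  0.22 -1.25  2.16  1.03  0.6   1.82] w 0.491 t 19.15
from [0.4207 0.2556 0.2583] N 2 dist 0.0124 q [ 0.46  0.22 -1.25  2.16  1.03  0.6   1.82] F [-0.8 -0.4 -0.4] g 0.491
[[-0.01, 0.01, 0.12, 0.01, -0.01, -0.10], [-0.01, 0.01, 0.12, 0.01, -0.01, -0.10]]
```

Call:
servo_tool(motion=[[[0,0,0.12,0,0,-0.15],[0,0,0.1,0,0,-0.1],[0,0,0,0,0,0]]])

```text
clock: 19.45
position: [0.4268, 0.2576, 0.2482]
ee_rot: [-0.104, 0.949, 0.023, 0.298]
ft_force: [0.5, 0.1, 0.0]
grip_width: 0.489
```

Call:
servo_tool(motion=[[[0,0,0,0,0,0],[0,0,0,0,0,0],[0,0,0,0,0,0],[0,0,0,0,0,0]]], jaw=255, force=25)

```text
clock: 19.85
position: [0.428, 0.2579, 0.2499]
ee_rot: [-0.102, 0.948, 0.024, 0.3]
ft_force: [7.3, 4.5, -9.9]
grip_width: 0.18
```

```bash
python3 log.py;python3 g.py
```

```text
grasp in panel [0.0006 0.001  0.052 ] th -0.550 r 0.0011 phi -178.1 Fpanel [  0.8   3.1 -12.7] tqpanel [0.69 0.48 0.05] [ 0.42  0.26 -1.22  2.15  1.1   0.61  1.79] w 0.180 t 19.85
```

Call:
servo_tool(motion=[[[0,0,0,0,0,0.95],[0,0,0,0,0,0.95],[0,0,0,0,0,0.95],[0,0,0,0,0,0.95]]])

```text
clock: 20.25
position: [0.4285, 0.2575, 0.2501]
ee_rot: [0.061, 0.952, 0.077, 0.292]
ft_force: [7.5, 4.0, -8.8]
grip_width: 0.18
```

```bash
python3 log.py;python3 g.py; python3 - <<'E'
from plan import *
t=Cam("top"); s=Cam("side")
t.crop(150,130,240,230,6,"t15.png")
E
```

```text
grasp in panel [0.0011 0.0009 0.052 ] th -0.908 r 0.0014 phi 162.2 Fpanel [  1.6   2.6 -11.8] tqpanel [0.53 0.19 0.08] [ 0.39  0.24 -1.18  2.15  1.08  0.59  1.46] w 0.180 t 20.25
```

View pics/t15.png

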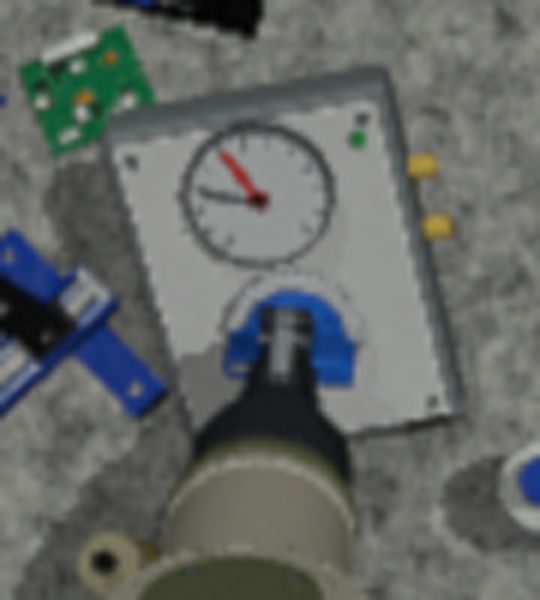

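Call:
servo_tool(motion=[[[0,0,0,0,0,0.95],[0,0,0,0,0,0.95],[0,0,0,0,0,0.95],[0,0,0,0,0,0.95],[0,0,0,0,0,0.95],[0,0,0,0,0,0.95],[0,0,0,0,0,0.95],[0,0,0,0,0,0.95],[0,0,0,0,0,0.9]]])

```text
clock: 21.25
position: [0.4293, 0.2563, 0.2505]
ee_rot: [0.415, 0.858, 0.183, 0.241]
ft_force: [7.7, 3.4, -8.0]
grip_width: 0.181
```

```bash
python3 log.py;python3 g.py; python3 - <<'E'
from plan import *
ims=[]
for i in range(3):
    t=Cam("top"); ims.append(t.img.astype(float))
t.img=np.mean(ims,0).astype(np.uint8)
t.crop(173,145,212,185,15,"t16.png")
E
```

```text
grasp in panel [ 0.0021 -0.      0.052 ] th -1.575 r 0.0021 phi 117.8 Fpanel [  2.1   1.9 -11.2] tqpanel [0.21 0.18 0.07] [ 0.31  0.21 -1.09  2.16  1.03  0.56  0.72] w 0.181 t 21.25
```

View pics/t16.png

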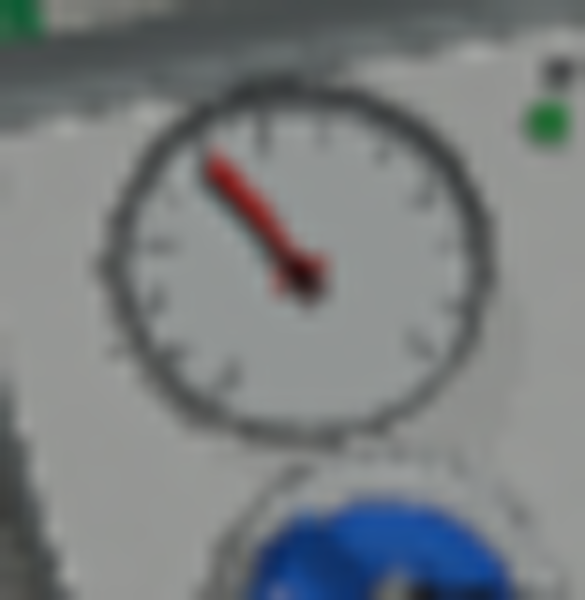

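Call:
servo_tool(motion=[[[0,0,0,0,0,0.6],[0,0,0,0,0,0]]])

```text
clock: 21.6
position: [0.4293, 0.2561, 0.2505]
ee_rot: [0.438, 0.847, 0.189, 0.236]
ft_force: [7.7, 4.0, -8.5]
grip_width: 0.182
```

```bash
python3 g.py; cat > gz.py <<'E'
import sys
from plan import *
out=[]
for n,b in(("top",(173,145,212,185)),("side",(175,160,215,195))):
    ims=[]
    for i in range(3):
        t=Cam(n); ims.append(t.img.astype(float))
    t.img=np.mean(ims,0).astype(np.uint8)
    t.crop(*b,10,"tmp.png"); out.append(cv2.resize(cv2.imread("pics/tmp.png"),(400,400)))
cv2.imwrite("pics/"+sys.argv[1],np.hstack(out))
E
python3 gz.py gz1.png
```

```text
grasp in panel [ 0.0022 -0.0001  0.052 ] th -1.626 r 0.0022 phi 114.8 Fpanel [  1.9   2.5 -11.7] tqpanel [ 0.28  0.25 -0.06] [ 0.31  0.2  -1.08  2.16  1.02  0.55  0.67] w 0.182 t 21.6
```

View pics/gz1.png

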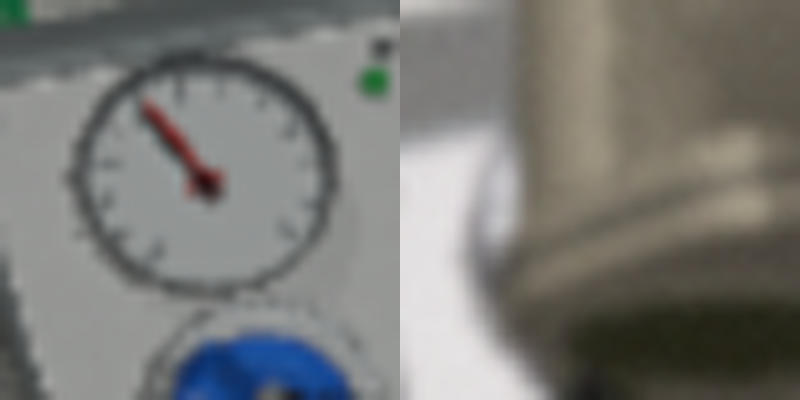

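```bash
cat > ang.py <<'E'
from plan import *
ims=[]
for i in range(4):
    t=Cam("top"); ims.append(t.img.astype(np.float32))
now=np.mean(ims,0); base=cv2.imread("pics/tavg.png").astype(np.float32)
G=(.0756,-.0009)
angs=np.radians(np.arange(-30,150,1.))
rs=np.linspace(.014,.027,8)
def prof(im):
    out=[]
    for a in angs:
        P=pw(U,[[G[0]+r*np.cos(a),G[1]+r*np.sin(a),.015] for r in rs]); uv=t.proj(P).astype(np.float32)
        out.append(cv2.remap(im,uv[:,0].reshape(1,-1),uv[:,1].reshape(1,-1),cv2.INTER_CUBIC)[0].mean(0))
    return np.array(out)
b,n=prof(base),prof(now); A=np.degrees(angs)
def cen(w,lo,hi):
    m=(A>=lo)&(A<=hi); w=np.clip(w,0,None)*m; w=np.where(w>.3*w.max(),w,0); return (w*A).sum()/w.sum(),w.max()
for nm,x in(("base",b),("now",n)):
    print(nm,"red(R-B)",cen(x[:,2]-x[:,0],-20,60),"dark(R)",cen(150-x[:,2],70,120) if nm=="base" else "")
d=b[:,2]-n[:,2]; print("R drop now vs base",cen(d,-10,60))
i=(A>=0)&(A<=50); print(np.c_[A[i],b[i],n[i]].round(0)[::2].astype(int).tolist())
E
python3 ang.py
```

```text
base red(R-B) (np.float64(23.100531177597805), np.float32(93.251465)) dark(R) (np.float64(97.15214751060672), np.float32(66.884254))
now red(R-B) (np.float64(20.215704872875172), np.float32(58.810883)) dark(R) 
R drop now vs base (np.float64(28.358843463614832), np.float32(61.947098))
[[0, 144, 145, 140, 145, 146, 142], [2, 142, 143, 138, 143, 145, 141], [4, 140, 141, 138, 142, 143, 141], [6, 138, 139, 139, 140, 141, 141], [8, 135, 136, 141, 137, 138, 143], [10, 130, 131, 142, 131, 133, 143], [12, 121, 122, 143, 123, 124, 143], [14, 108, 109, 143, 110, 111, 140], [16, 93, 94, 143, 94, 95, 136], [18, 74, 76, 143, 75, 76, 128], [20, 60, 61, 142, 58, 59, 117], [22, 50, 52, 142, 46, 47, 104], [24, 49, 51, 141, 42, 43, 91], [26, 56, 58, 141, 46, 47, 82], [28, 69, 71, 140, 57, 58, 78], [30, 86, 87, 140, 73, 73, 81], [32, 103, 104, 140, 89, 89, 89], [34, 117, 118, 141, 104, 105, 100], [36, 128, 129, 142, 117, 118, 112], [38, 135, 136, 142, 128, 129, 123], [40, 140, 141, 142, 136, 137, 131], [42, 143, 144, 142, 142, 143, 138], [44, 145, 146, 142, 145, 146, 141], [46, 146, 147, 143, 147, 148, 144], [48, 147, 148, 143, 149, 150, 145], [50, 148, 149, 143, 149, 151, 146]]
```

Call:
servo_tool(motion=[[[0,0,0,0,0,0.9],[0,0,0,0,0,0]]])

```text
clock: 22.3
position: [0.4294, 0.2559, 0.2505]
ee_rot: [0.471, 0.828, 0.199, 0.228]
ft_force: [7.1, 4.4, -8.2]
grip_width: 0.182
```

```bash
python3 g.py; python3 ang.py
```

```text
grasp in panel [ 0.0023 -0.0002  0.052 ] th -1.676 r 0.0023 phi 110.2 Fpanel [  1.7   3.  -11.2] tqpanel [ 0.3   0.25 -0.1 ] [ 0.3   0.2  -1.07  2.16  1.02  0.55  0.59] w 0.182 t 22.3
base red(R-B) (np.float64(23.100531177597805), np.float32(93.251465)) dark(R) (np.float64(97.15214751060672), np.float32(66.884254))
now red(R-B) (np.float64(22.460008295831095), np.float32(33.956516)) dark(R) 
R drop now vs base (np.float64(23.508934395750792), np.float32(59.4087))
[[0, 144, 145, 140, 145, 146, 142], [2, 142, 143, 138, 143, 144, 141], [4, 140, 141, 138, 141, 142, 141], [6, 138, 139, 139, 139, 141, 141], [8, 135, 136, 141, 137, 138, 142], [10, 130, 131, 142, 131, 132, 141], [12, 121, 122, 143, 122, 124, 137], [14, 108, 109, 143, 109, 110, 130], [16, 93, 94, 143, 94, 95, 120], [18, 74, 76, 143, 75, 76, 106], [20, 60, 61, 142, 60, 61, 93], [22, 50, 52, 142, 51, 51, 85], [24, 49, 51, 141, 49, 50, 82], [26, 56, 58, 141, 56, 57, 88], [28, 69, 71, 140, 70, 70, 98], [30, 86, 87, 140, 87, 87, 110], [32, 103, 104, 140, 103, 104, 121], [34, 117, 118, 141, 118, 119, 130], [36, 128, 129, 142, 129, 130, 137], [38, 135, 136, 142, 137, 138, 142], [40, 140, 141, 142, 141, 142, 144], [42, 143, 144, 142, 144, 145, 146], [44, 145, 146, 142, 146, 147, 146], [46, 146, 147, 143, 147, 148, 146], [48, 147, 148, 143, 148, 149, 146], [50, 148, 149, 143, 149, 150, 146]]
```

Call:
servo_tool(motion=[[[0,0,0,0,0,0],[0,0,0,0,0,0],[0,0,-0.2,0,0,0],[0,0,-0.35,0,0,0],[0,0,-0.35,0,0,0],[0,0,0,0,0,0]]], jaw=130)

```text
clock: 23.1
position: [0.4024, 0.251, 0.2882]
ee_rot: [0.47, 0.829, 0.198, 0.228]
ft_force: [0.8, -0.3, -0.4]
grip_width: 0.49
```

```bash
python3 g.py; python3 ang.py|head -3; python3 - <<'E'
from plan import *
p,Rt=ptool(*post(1.55),.094,92)
plan(p,Rt,n=4)
E
```

```text
grasp in panel [ 0.0012 -0.0003  0.0985] th -1.786 r 0.0013 phi 110.3 Fpanel [ 0.4 -0.4 -0.7] tqpanel [-0.07  0.62  0.05] [ 0.45  0.   -1.19  2.18  0.65  0.51  0.87] w 0.490 t 23.1
base red(R-B) (np.float64(23.100531177597805), np.float32(93.251465)) dark(R) (np.float64(97.15214751060672), np.float32(66.884254))
now red(R-B) (np.float64(22.32269224757767), np.float32(35.09828)) dark(R) 
R drop now vs base (np.float64(23.790027868849652), np.float32(58.686752))
from [0.4032 0.2502 0.2863] N 4 dist 0.0754 q [ 0.45  0.01 -1.18  2.18  0.66  0.51  0.87] F [-0.3 -0.9  0.5] g 0.491
[[0.15, -0.35, 0.01, 0, -0.03, 0.91], [0.12, -0.36, 0.01, 0, -0.03, 0.91], [0.09, -0.36, 0.01, 0, -0.03, 0.91], [0.07, -0.37, 0.01, 0, -0.03, 0.91]]
```

Call:
servo_tool(motion=[[[0.15,-0.35,0,0,0,0.95],[0.12,-0.36,0,0,0,0.95],[0.09,-0.36,0,0,0,0.95],[0.05,-0.36,0,0,0,0.95],[0,0,0,0,0,0.7],[0,0,0,0,0,0]]])

```text
clock: 23.9
position: [0.3405, 0.2426, 0.239]
ee_rot: [0.63, 0.718, 0.238, 0.178]
ft_force: [0.4, 0.8, 0.4]
grip_width: 0.488
```

```bash
python3 g.py; python3 - <<'E'
from plan import *
p,Rt=ptool(*post(1.545),.086,87)
plan(p,Rt,n=1)
E
```

```text
grasp in panel [-0.0797  0.0035  0.0941] th 1.527 r 0.0798 phi 86.8 Fpanel [ 0.7  0.7 -0. ] tqpanel [-0.03  0.57  0.03] [ 0.46 -0.08 -1.26  2.33  0.69  0.41  0.3 ] w 0.488 t 23.9
from [0.3405 0.2426 0.239 ] N 1 dist 0.0089 q [ 0.46 -0.08 -1.26  2.33  0.69  0.41  0.3 ] F [0.4 0.8 0.4] g 0.488
[[0.02, 0.07, 0.16, -0.10, -0.18, -0.03]]
```

Call:
servo_tool(motion=[[[-0.02,0.08,0.1,-0.1,-0.15,0],[0,0,0.25,0,0,0],[0,0,0.25,0,0,0],[0,0,0,0,0,0]]])

```text
clock: 24.3
position: [0.3629, 0.2456, 0.2155]
ee_rot: [0.628, 0.717, 0.238, 0.186]
ft_force: [-0.7, -0.1, -0.5]
grip_width: 0.489
```

```bash
python3 g.py; python3 - <<'E'
from plan import *
p,Rt=ptool(*post(1.545),.047,87)
plan(p,Rt,n=1)
o=status.get_obs(); p=np.array(o["position"]); M=R.from_quat(o["ee_rot"]).as_matrix()
pts=np.array([p+M@[sx,0,.167] for sx in(-.021,.021)]+list(pw(U,[[*post(1.545),.056]])))
Cam("top").crop(150,130,240,230,6,"t17.png",pts)
E
```

```text
grasp in panel [-0.0733  0.0006  0.0619] th 1.563 r 0.0733 phi 87.2 Fpanel [-0.9  0.  -0. ] tqpanel [0.01 0.62 0.  ] [ 0.45  0.18 -1.29  2.31  1.17  0.55 -0.06] w 0.489 t 24.3
from [0.3629 0.2456 0.2155] N 1 dist 0.0151 q [ 0.45  0.18 -1.29  2.31  1.17  0.55 -0.06] F [-0.7 -0.1 -0.5] g 0.489
[[0.04, -0.03, 0.30, 0.02, -0.05, 0.03]]
```

View pics/t17.png

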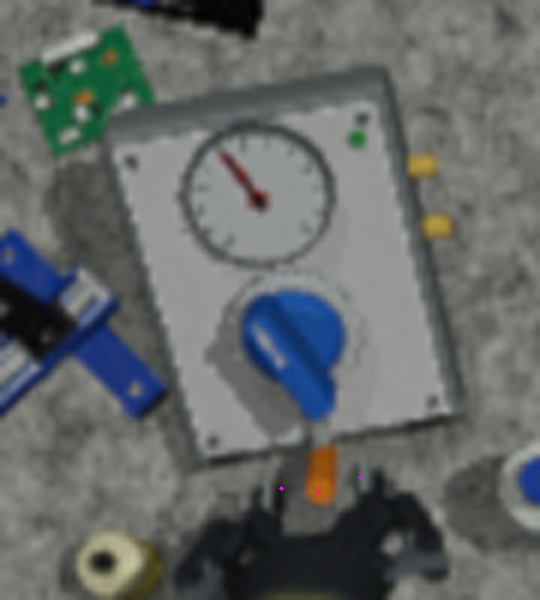

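Call:
servo_tool(motion=[[[0.04,-0.03,0.15,0,0,0],[0,0,0.13,0,0,0],[0,0,0,0,0,0]]])

```text
clock: 24.65
position: [0.3685, 0.25, 0.2045]
ee_rot: [0.626, 0.719, 0.238, 0.185]
ft_force: [0.1, 0.2, 0.2]
grip_width: 0.487
```

```bash
python3 g.py
```

```text
grasp in panel [-0.0745  0.0043  0.0492] th 1.513 r 0.0746 phi 87.4 Fpanel [0.3 0.2 0.1] tqpanel [0.   0.58 0.07] [ 0.38  0.24 -1.24  2.3   1.27  0.59 -0.12] w 0.487 t 24.65
```

Call:
servo_tool(motion=[[[0,0,0,0,0,0],[0,0,0,0,0,0],[0,0,0,0,0,0],[0,0,0,0,0,0]]], jaw=255, force=20)

```text
clock: 25.05
position: [0.3679, 0.2498, 0.2056]
ee_rot: [0.626, 0.719, 0.238, 0.186]
ft_force: [6.2, 3.3, -11.5]
grip_width: 0.175
```

```bash
python3 g.py
```

```text
grasp in panel [-0.0743  0.0041  0.0505] th 1.515 r 0.0744 phi 87.5 Fpanel [ -1.2   2.1 -13.3] tqpanel [0.38 0.61 0.03] [ 0.39  0.24 -1.25  2.3   1.26  0.58 -0.12] w 0.175 t 25.05
```

Call:
servo_tool(motion=[[[0.12,0.005,0,0,0,0.95],[0.12,0.005,0,0,0,0.95],[0.12,0.005,0,0,0,0.95],[0.12,0.005,0,0,0,0.95],[0.12,0.005,0,0,0,0.95],[0.12,0.005,0,0,0,0.95]]])

```text
clock: 25.65
position: [0.3697, 0.2829, 0.2109]
ee_rot: [0.789, 0.536, 0.275, 0.12]
ft_force: [2.9, 1.2, -7.0]
grip_width: 0.177
```

```bash
python3 g.py; python3 ang.py|head -3
```

```text
grasp in panel [-0.0655  0.0358  0.0504] th 1.070 r 0.0746 phi 58.0 Fpanel [-1.5  0.7 -7.5] tqpanel [0.12 0.76 0.11] [ 0.26  0.29 -1.2   2.24  1.26  0.67 -0.66] w 0.177 t 25.65
base red(R-B) (np.float64(23.100531177597805), np.float32(93.251465)) dark(R) (np.float64(97.15214751060672), np.float32(66.884254))
now red(R-B) (np.float64(22.312761873456648), np.float32(35.61974)) dark(R) 
R drop now vs base (np.float64(23.77637270185369), np.float32(57.81537))
```

Call:
servo_tool(motion=[[[0.125,0.005,0,0,0,0.9],[0.125,0.005,0,0,0,0.9],[0.125,0.005,0,0,0,0.9],[0.125,0.005,0,0,0,0.9],[0.125,0.005,0,0,0,0.9],[0.125,0.005,0,0,0,0.9]]])

```text
clock: 26.45
position: [0.3852, 0.3122, 0.2252]
ee_rot: [0.894, 0.334, 0.294, 0.05]
ft_force: [1.7, 1.6, -6.4]
grip_width: 0.169
```

```bash
python3 g.py; python3 ang.py|head -3
```

```text
grasp in panel [-0.0411  0.0622  0.0504] th 0.583 r 0.0746 phi 30.5 Fpanel [-2.1  1.2 -6.4] tqpanel [0.33 0.75 0.14] [ 0.18  0.33 -1.15  2.16  1.22  0.72 -1.09] w 0.169 t 26.45
base red(R-B) (np.float64(23.100531177597805), np.float32(93.251465)) dark(R) (np.float64(97.15214751060672), np.float32(66.884254))
now red(R-B) (np.float64(22.333895785341905), np.float32(35.278793)) dark(R) 
R drop now vs base (np.float64(23.765139156173483), np.float32(58.19168))
```

Call:
servo_tool(motion=[[[0.12,0.005,0,0,0,0.8],[0.1,0.005,0,0,0,0.5],[0.05,0,0,0,0,0],[0,0,0,0,0,0]]])

```text
clock: 27.05
position: [0.3929, 0.3191, 0.2312]
ee_rot: [0.912, 0.285, 0.294, 0.033]
ft_force: [0.7, 0.7, -2.6]
grip_width: 0.173
```

```bash
python3 g.py; python3 ang.py|head -3
```

```text
grasp in panel [-0.0311  0.0678  0.0503] th 0.429 r 0.0746 phi 24.2 Fpanel [-0.8  0.6 -2.6] tqpanel [ 0.16  0.6  -0.16] [ 0.17  0.34 -1.14  2.13  1.2   0.73 -1.17] w 0.173 t 27.05
base red(R-B) (np.float64(23.100531177597805), np.float32(93.251465)) dark(R) (np.float64(97.15214751060672), np.float32(66.884254))
now red(R-B) (np.float64(22.326657519748164), np.float32(35.368843)) dark(R) 
R drop now vs base (np.float64(23.787758142845252), np.float32(58.037025))
```

Call:
servo_tool(motion=[[[0.08,0,0,0,0,0.2],[0.05,0,0,0,0,0]]])

```text
clock: 27.45
position: [0.3941, 0.3206, 0.2316]
ee_rot: [0.915, 0.277, 0.291, 0.032]
ft_force: [-15.1, -8.1, 5.5]
grip_width: 0.177
```

```bash
python3 g.py
```

```text
grasp in panel [-0.0308  0.0682  0.0497] th 0.424 r 0.0748 phi 23.3 Fpanel [-10.2  -5.3  13.9] tqpanel [-1.13  2.53 -0.  ] [ 0.16  0.35 -1.14  2.12  1.19  0.74 -1.18] w 0.177 t 27.45
```

Call:
servo_tool(motion=[[[0,0,0,0,0,0],[0,0,0,0,0,0],[0,0,0,0,0,0],[0,0,-0.3,0,0,0],[0,0,-0.5,0,0,0],[0,0,-0.5,0,0,0],[0,0,-0.5,0,0,0],[0,0,0,0,0,0]]], jaw=130)

```text
clock: 28.25
position: [0.3486, 0.3132, 0.3047]
ee_rot: [0.915, 0.277, 0.292, 0.033]
ft_force: [0.8, -0.6, 0.7]
grip_width: 0.492
```

```bash
python3 g.py; python3 ang.py|head -3; python3 - <<'E'
from plan import *
t=Cam("top"); t.crop(150,130,240,230,6,"t18.png")
t.crop(340,170,430,260,6,"t18b.png")
plan([.33,.2,.45],down(20))
E
```

```text
grasp in panel [-0.0262  0.069   0.1361] th 0.363 r 0.0738 phi 23.4 Fpanel [ 1.  -0.7  0.2] tqpanel [-0.05  0.57  0.03] [ 0.46 -0.03 -1.38  2.14  0.63  0.64 -0.78] w 0.492 t 28.25
base red(R-B) (np.float64(23.100531177597805), np.float32(93.251465)) dark(R) (np.float64(97.15214751060672), np.float32(66.884254))
now red(R-B) (np.float64(22.312129664602658), np.float32(35.039898)) dark(R) 
R drop now vs base (np.float64(23.78499919137276), np.float32(58.70352))
from [0.3496 0.3118 0.3016] N 8 dist 0.1868 q [ 0.46 -0.01 -1.38  2.14  0.64  0.64 -0.78] F [ 0.3  0.4 -0.4] g 0.488
[[0.01, 0.29, -0.36, 0.23, -0.81, 0.33], [-0.01, 0.28, -0.37, 0.23, -0.81, 0.33], [-0.03, 0.28, -0.37, 0.23, -0.81, 0.33], [-0.05, 0.27, -0.38, 0.23, -0.81, 0.33], [-0.06, 0.26, -0.38, 0.23, -0.81, 0.33], [-0.08, 0.26, -0.38, 0.23, -0.81, 0.33], [-0.10, 0.25, -0.38, 0.23, -0.81, 0.33], [-0.12, 0.25, -0.38, 0.23, -0.81, 0.33]]
```

View pics/t18.png

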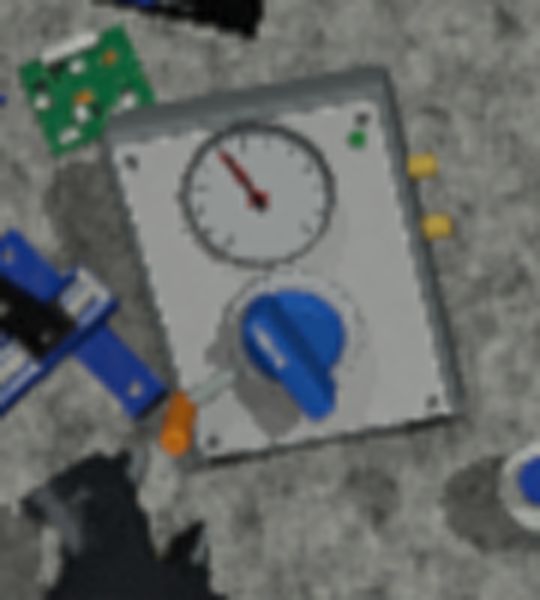

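View pics/t18b.png

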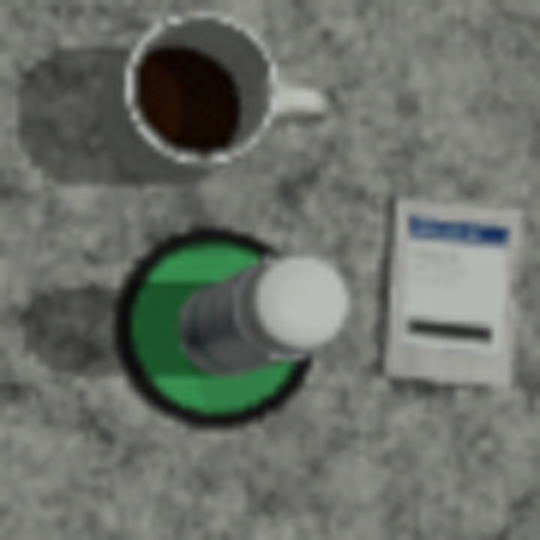

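```bash
python3 - <<'E'
from plan import *
t=Cam("top"); print("can",t.atz(340+301/6-.5,170+302/6-.5,.175))
hsv=cv2.cvtColor(t.img,cv2.COLOR_BGR2HSV); m=cv2.inRange(hsv,(5,150,120),(20,255,255)); k=np.zeros_like(m);k[190:215,170:188]=1
M=cv2.moments(m*k,True); print("post",M['m10']/M['m00'],M['m01']/M['m00'],M['m00'])
E
```

```text
can [ 0.41379562 -0.29882568  0.175     ]
post 179.21621621621622 200.59459459459458 37.0
```

Call:
servo_tool(motion=[[[0,0.2,-0.4,0.2,-0.8,0.3],[0,0.2,-0.4,0.2,-0.8,0.3],[0,0.2,-0.4,0.2,-0.8,0.3],[0,0.2,-0.4,0.2,-0.8,0.3],[0,0.2,-0.4,0.2,-0.8,0.3],[0,0,0,0,0,0],[0,0,0,0,0,0]]])

```text
clock: 29.25
position: [0.3335, 0.2614, 0.3884]
ee_rot: [0.968, 0.224, 0.11, 0.021]
ft_force: [0.7, 0.3, 0.2]
grip_width: 0.49
```

```bash
python3 g.py; python3 ang.py|head -3; python3 - <<'E'
from plan import *
t=Cam("top")
hsv=cv2.cvtColor(t.img,cv2.COLOR_BGR2HSV); m=cv2.inRange(hsv,(5,150,120),(20,255,255)); k=np.zeros_like(m);k[190:215,170:188]=1
M=cv2.moments(m*k,True); print("post",M['m10']/M['m00'],M['m01']/M['m00'],M['m00'])
im=np.vstack([cv2.imread("pics/top0.png")[120:270,100:560],t.img[120:270,100:560]]); cv2.imwrite("pics/cmp.png",cv2.resize(im,None,fx=1.7,fy=1.7))
E
```

```text
grasp in panel [-0.0543  0.0159  0.23  ] th 1.286 r 0.0566 phi 17.2 Fpanel [ 0.7  0.1 -0.3] tqpanel [ 0.04  0.17 -0.05] [ 0.31 -0.22 -0.99  2.   -0.06  1.08 -0.21] w 0.490 t 29.25
base red(R-B) (np.float64(23.100531177597805), np.float32(93.251465)) dark(R) (np.float64(97.15214751060672), np.float32(66.884254))
now red(R-B) (np.float64(22.314494289769474), np.float32(34.806118)) dark(R) 
R drop now vs base (np.float64(23.58800521314835), np.float32(59.878616))
post 179.21621621621622 200.59459459459458 37.0
```

View pics/cmp.png

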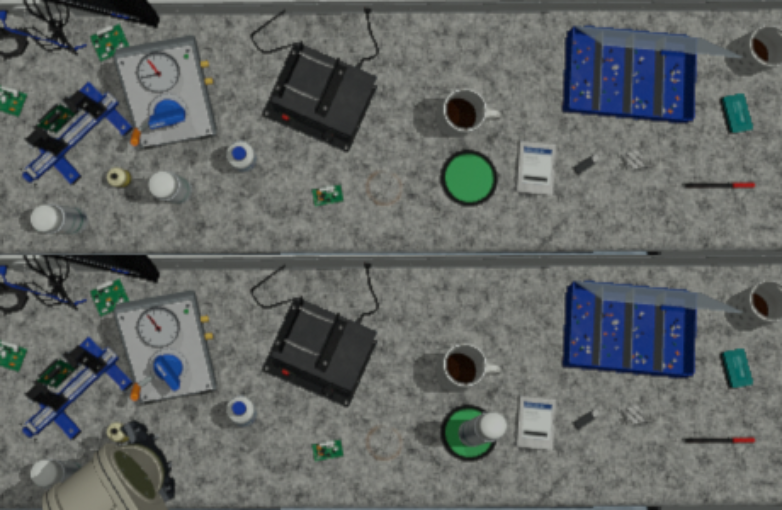

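```bash
python3 -c "
from workcell import order
print(order.hand_in())"
```

```text
the job is handed in; nothing more can be done
None
```

I finished the whole sequence and handed the job in at about 29.5 s of the 72 s allowed. The hand-in gave no verdict, so everything below comes from my own checks.

**What I did:**
1. I took the spray can nearest the base, lifted it past the soldering station, stood it on the mat and let go.
2. I gripped the orange post and swung the lever counterclockwise by about 1.1 rad to loosen the ring.
3. I gripped the blue knob's bar and turned it about 72° clockwise until the needle lay over the red hand.
4. I swung the lever back clockwise until it hit the stop with about 11 N, released it and drew the arm clear.

**Last checks:**
- **Needle:** in the top camera it reads 23.6° against 23.1° for the red hand. It did not move when the ring was locked.
- **Lock ring:** the orange post is back at exactly its starting pixel position (179.2, 200.6).
- **Can:** it stands upright with its axis about 4 mm from the mat's centre.
- **Bystanders:** the bottles, mug, hard disk and circuit board look unmoved compared with the first picture.
- **Contact:** the wrist force was near zero with the arm clear of everything.

**Readings that disagreed:**
- **Turn angle:** my first estimate of the knob turn from the pictures was about 70°. Later comparison of the needle and red hand asked for about 72°, and I used that.
- **Force while lowering the can:** the wrist force did not change when the can touched the mat. I judged the contact from the height, which stopped changing, and confirmed it in the pictures afterwards.

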